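# Load and clamp the mould press

## Robot

A 6-joint arm with a two-finger parallel gripper is mounted at the origin on the work surface. World frame = base frame: x ahead of the robot, y to its left, z up, the work surface at z = 0. Lengths are in m, angles in degrees, forces in N, time in s.
With the tool pointing down it reaches from about 0.15 to 0.775 m from the base axis. Payload 6.1 kg.
Tool frame: the origin (TCP) lies between the finger pads; the fingertips stand 8 mm ahead of it and the grasp point (between the pads) lies 11 mm behind it; z points along the fingers, x is the direction in which the jaws open and shut, and the axes are right-handed (so a half turn about z gives the same grasp; the last joint's range is limited). The gripper opens to 85 mm and grips with 20 to 120 N. Pads are 22 mm wide; open, the fingers measure 114 mm over their backs; the gripper's body (76 mm by 85 mm) begins 54 mm behind the grasp point. The pads swing forward as they close: fully open they stand 13 mm farther back than shut.
Start: joints at [-77.177, 7.208, -2.269, 80.523, 0, 90], TCP at [0.117, -0.512, 0.239] pointing down, gripper open.
Joint ranges: [-155.77, 155.77], [-54.66, 111.73], [-72.52, 77.12], [-102.08, 115.82], [-83.92, 84.16], [-180, 180]. Speed limits (degrees/s): [136.94, 136.94, 172.46, 180, 180, 180].

## Interface

Orientations are given as a 3x3 rotation matrix whose columns are the frame's x, y, z axes.
In Python, from workcell import manip, imaging, order gives the robot as it stands.
- The arm moves only by the tool send_rows, never from a script. Its argument "plan" is a list of rows, each a list of 6 numbers: the shift along the tool's x, y, z in mm, then the turn, a rotation vector about the tool's x, y, z in rad. A call has 1 to 12 rows; each row shifts and turns the commanded pose from where the row before left it, along the tool's axes as they then stand; what a row does not reach is not made up. A row lasts 1/10 s, in which the tool goes at most 50 mm and 8.59 degrees, less where a joint would pass 70% of its speed; a pose out of reach is approached as far as the arm can. A call with a gripper value outside its range is refused whole. "jaw" is the finger opening in mm, from 0 to 85.4, set as the call begins (left out, the last holds). The fingers move at their own pace and stop on an object; "newtons" is the grip in N (left out, the last holds). Time passes only in rows, so rows that do not move let the fingers close. It gives the time, the measured TCP pose, the force and the opening at its end, in the units of the state.
- manip.read_state(): the state, without advancing time (a new reading comes with each control period).
- imaging.snapshot(name): name is "scene" or "top" or "wrist"; returns a dict with "image" (420x560x3 uint8, red, green, blue), "depth" (420x560 float32, m along the optical axis (not along the pixel's ray), 0 where there is no reading), "mtx" (3x3 intrinsics, pixels), "camera_from_world" (4x4, takes a point from world to camera coordinates); the wrist camera has in their place "hand_eye" (4x4, takes a point from camera to tool coordinates, whose origin is the TCP and whose axes are the tool frame's). Camera axes: x right, y down, z forward; pixel columns grow to the right and rows downward; lengths in m; the calibration is good to about 2 mm. A picture is of the moment at which its call begins: read the wrist's pose just before it.
- order.close_job(): hands the job in, once; it reports no verdict.
Trained networks look in a picture, given as the dict that the camera call returned (one of the last four; its "shot" number tells which), for a name from the list of things; names that differ only in an ending like _2 or _b are one class to them, and where a whole thing is asked for, a point or a joint stands for the part that bears it (a point fixed in the world has none). Each returns a list of dicts, best first, with "p" (0 to 1); they miss things now and then, are a little off and sometimes report something else, mostly with a low value. They report only what shows in the picture. A call takes as long as a camera call.
- imaging.boxes_of(query, picture): "position" ([x, y, z] in m, in world coordinates, good to about 4 mm: the middle of the surface that is visible of it).
- imaging.mark_of(query, picture): "position" ([x, y, z] in m, in world coordinates, good to about 4 mm: a listed point, or the origin of a listed thing).
The state is a dict: "t": time; "joint_pos": joint angles; "joint_velocities": joint speeds; "joint_efforts": joint torques, N m; "eef_pos": TCP position; "ee_rot": TCP orientation; "contact_force": force on the tool from outside, world axes, zero at the start; "ft_torque": the same for the moment, N m; "finger_gap": finger opening in m.
Only numpy, scipy, OpenCV 4.12 (cv2) and the standard library are available. Lean on these libraries where they do the work, as an engineer would, in place of code of your own. Each camera call takes 0.05 s, during which the arm holds its last target. There are 200 camera calls.

## Task

Clear the two sprue bases off the press's sprung platen and stand them upright in the pine tray, then lay every aluminium mould block flat on the platen inside its rim, side by side, gently so that the platen never goes down to its bottom stop. Then turn the click wrench clockwise until the nut is seated and the wrench breaks over, let the handle spring straight, and last press the green start button fully. Leave everything else on the bench where it is.

Things in the scene. Friction and masses are not known exactly. Their poses are not given: they have to be found in the camera images.
- platen_top (a point): sprung steel platen of the press, level, 116 x 330 mm (x, y); point: centre of its top face, 90 mm over the table when empty. Y along its length, x away from the robot. A rim 6 mm high and wide leaves a floor of 104 x 318 mm, four faint marks at y = -111, -37, 37, 111 mm (lengths along y). Housing round it 50 mm high; an 85 mm high orange motor box begins 77 mm beyond the point
- platen (a joint): how far the platen has sunk, m: 0 empty, 0.055 at its bottom stop; spring 330 N/m, so about 6 mm per mould block
- wood_tray_in (a point): open pine tray, outside 180 x 120 x 28 mm (x, y, z), walls 6 mm, fixed; point at the centre of its inner floor (6 mm above the table)
- nut_axis (a point): the press's clamp nut at the platen's right-hand end: point on its upright axis, at the height of the wrench handle (100 mm above the table)
- wrench_grip (a point): click wrench that stays on the nut: level bar with a black round handle 24 mm thick; point in the middle of the grip, on the bar's axis, 150 mm from the nut's axis (the grip runs from 110 to 205 mm, x points outwards along the bar). The free space below the bar is at least 80 mm from 70 mm out
- nut (a joint): turn of the clamp nut, rad: tightening is clockwise from above and positive; starts loose between 0 and 0.5, seats against a stop at 1.2. Friction takes about 3.5 N at the grip; it stays where it is left
- wrench (a joint): break-over hinge in the wrench, 40 mm from the nut's axis, rad: 0 straight, 0.30 fully broken over, in the tightening direction (clockwise). It stays straight until the nut is seated, breaks over at about 12 N at the grip (about 17 N at 0.2 rad), springs back when released
- start_top (a point): green start button, 30 mm across, on the block at the platen's left-hand end: centre of the top face
- start (a joint): button travel, m: 0 up, 0.006 fully pressed (about 5 N); springs back
- mould1_center (a point): mould block, aluminium with a blue band round its middle, number 1 of 4, 42 x 62 x 32 mm (local x, y, z), about 0.2 kg (0.16 to 0.24). This point is its centre, 16 mm above its underside; z up, y along the 62 mm length. Two to four of the four blocks are present
- mould2_center (a point): mould block, aluminium with a blue band round its middle, number 2 of 4, 42 x 62 x 32 mm (local x, y, z), about 0.2 kg (0.16 to 0.24). This point is its centre, 16 mm above its underside; z up, y along the 62 mm length. Two to four of the four blocks are present
- mould3_center (a point): mould block, aluminium with a blue band round its middle, number 3 of 4, 42 x 62 x 32 mm (local x, y, z), about 0.2 kg (0.16 to 0.24). This point is its centre, 16 mm above its underside; z up, y along the 62 mm length. Two to four of the four blocks are present
- mould4_center (a point): mould block, aluminium with a blue band round its middle, number 4 of 4, 42 x 62 x 32 mm (local x, y, z), about 0.2 kg (0.16 to 0.24). This point is its centre, 16 mm above its underside; z up, y along the 62 mm length. Two to four of the four blocks are present
- marker: white and blue marker pen lying on the bench, 16 mm thick, 120 mm long; bystander, leave alone; origin: its underside's centre
- wax_tube: blue wax tube standing upright, 32 mm thick, 75 mm high; bystander, leave alone; origin: its underside's centre
- carton: small blue carton, 50 x 90 x 30 mm; bystander, leave alone; origin: its underside's centre
- mandrel: black tapered ring mandrel lying behind the press, 260 mm long; bystander, leave alone; origin: its underside's centre
- bracelet: steel ring, 56 mm across, 10 mm high; bystander, leave alone; origin: its underside's centre
- case: white plastic case, 45 x 110 x 28 mm; bystander, leave alone; origin: its underside's centre
- file: red-handled screwdriver lying on the bench, about 200 mm long, handle to -x; bystander, leave alone; origin: its underside's centre
- sprue1_center (a point): sprue base left standing on the platen (one of two): black disc 64 mm across and 14 mm high with a white cone and an upright blue wax rod 12 mm thick in its middle, 74 mm high in all, 0.09 kg; point 37 mm above its underside on the axis, z up. Pick it up by the rod (bare from 28 to 74 mm above its underside)
- sprue2_center (a point): sprue base left standing on the platen (one of two): black disc 64 mm across and 14 mm high with a white cone and an upright blue wax rod 12 mm thick in its middle, 74 mm high in all, 0.09 kg; point 37 mm above its underside on the axis, z up. Pick it up by the rod (bare from 28 to 74 mm above its underside)

How it is judged:
By the outcome, as a careful person would: the job done as asked, in the order asked, and still so for the second after the job is handed in, with the robot touching nothing.
Of mould1, mould2, mould3, mould4 only 2 to 4 are there at a start; the rules pass over those that are not, and their reading is None.
At some moment in a run one of mould1, mould2, mould3, mould4, sprue1, sprue2 may be knocked a few centimetres aside while the robot is not near it.
Once in a run the grip may slacken for a moment while it holds something.
It also fails if it takes over 210 s, if anything falls off the work surface, if the arm or the gripper's body presses on something with over 40 N, if the wrist force passes 120 N, or if a joint passes its speed limit or range.

## Working session

There is one attempt and no reset: what is moved stays moved. The work goes in short steps, Python scripts to look and compute and a tool call to move; the robot and the scene stay as the last step left them, time stands still between calls to the robot, and variables do not carry over. Pictures are saved under pics/ and viewed, about 12 in all and at most 16, crops included, and the job is handed in when it is done.

Besides the shell and the picture viewer there is one more tool, called after "Request:" as name(argument=value, ...) on one line, values as JSON. send_rows: Moves the arm, as the interface text tells. Its arguments: {"type":"object","properties":{"plan":{"type":"array"},"jaw":{"type":"number"},"newtons":{"type":"number"}},"required":["plan"]}

```bash
mkdir -p pics; cat > h.py <<'E'
from workcell import manip, imaging, order
import numpy as np, cv2
def snap(n,save=None):
    p=imaging.snapshot(n)
    if save: cv2.imwrite('pics/'+save,cv2.cvtColor(p['image'],cv2.COLOR_RGB2BGR))
    return p
def st():
    s=manip.read_state(); print('t',round(s['t'],2),'pos',np.round(s['eef_pos'],4),'F',np.round(s['contact_force'],1),'gap',round(s['finger_gap'],4)); print(np.round(s['ee_rot'],3).tolist(), np.round(s['joint_pos'],1)); return s
def find(names,p,k=4,f='mark_of',pmin=0.2):
    for n in names:
        for r in getattr(imaging,f)(n,p)[:k]:
            if r['p']>pmin: print(n,round(r['p'],2),np.round(r['position'],4),{k:v for k,v in r.items() if k not in('p','position')})
E
python3 - <<'E'
from h import *
s=st()
a=snap('scene','s0.png')
t=snap('top','t0.png')
cv2.imwrite('pics/both.png',np.vstack([cv2.imread('pics/t0.png')]))
for p in(t,a):
    print('--'); find(['platen_top','wood_tray_in','nut_axis','wrench_grip','start_top','mould1_center','sprue1_center','wax_tube','carton','case','bracelet','marker','file','mandrel'],p)
E
```

```text
t 0.0 pos [ 0.1164 -0.5115  0.2385] F [ 0.3 -0.2 -0.2] gap 0.0855
[[0.222, -0.975, -0.0], [-0.975, -0.222, 0.002], [-0.002, 0.0, -1.0]] [-77.2   7.2  -2.3  80.5  -0.   90. ]
--
platen_top 0.66 [ 0.6083 -0.007   0.0862] {}
platen_top 0.31 [ 0.6135 -0.0775  0.1235] {}
wood_tray_in 0.94 [0.4565 0.3667 0.011 ] {}
nut_axis 0.9 [ 0.5849 -0.2151  0.1014] {}
wrench_grip 0.71 [ 0.4667 -0.3087  0.1003] {}
wrench_grip 0.67 [ 0.6125 -0.0065  0.0853] {}
start_top 0.6 [0.4061 0.2152 0.0192] {}
start_top 0.58 [0.6109 0.2068 0.0718] {}
mould1_center 0.93 [0.4187 0.127  0.0163] {}
mould1_center 0.65 [ 0.4297 -0.0823  0.0196] {}
wax_tube 0.77 [ 4.285e-01 -4.300e-01 -1.000e-04] {}
carton 0.56 [ 0.7153 -0.4004  0.0018] {}
case 0.98 [ 0.7189  0.3518 -0.0051] {}
bracelet 0.46 [0.6121 0.3934 0.0031] {}
bracelet 0.35 [ 0.6143 -0.0777  0.1237] {}
marker 0.79 [ 0.451  -0.2121 -0.0029] {}
file 0.82 [ 0.4018 -0.3256  0.0009] {}
file 0.24 [ 0.6105 -0.0033  0.0846] {}
mandrel 0.7 [ 0.4495 -0.2139 -0.0036] {}
mandrel 0.66 [7.992e-01 4.500e-03 3.000e-04] {}
--
platen_top 0.73 [ 0.6117 -0.0019  0.0817] {}
wood_tray_in 0.85 [0.4624 0.3683 0.0078] {}
nut_axis 0.72 [ 0.5829 -0.2179  0.097 ] {}
nut_axis 0.54 [0.4611 0.3734 0.0087] {}
wrench_grip 0.79 [ 0.47   -0.3097  0.1004] {}
start_top 0.5 [0.6088 0.2085 0.071 ] {}
mould1_center 0.82 [0.4183 0.1263 0.017 ] {}
sprue1_center 0.8 [ 0.6105 -0.0733  0.1243] {}
wax_tube 0.7 [ 0.4247 -0.431  -0.0028] {}
carton 0.79 [ 7.129e-01 -3.959e-01  3.000e-04] {}
carton 0.75 [ 0.6099  0.3935 -0.0015] {}
carton 0.35 [ 0.4241 -0.4316  0.0013] {}
case 0.69 [0.7204 0.3468 0.0013] {}
bracelet 0.68 [ 0.6079  0.3902 -0.0029] {}
marker 0.6 [ 0.4516 -0.2146 -0.0017] {}
file 0.45 [ 0.4035 -0.323   0.0008] {}
mandrel 0.56 [ 8.005e-01 -4.000e-03  8.000e-04] {}
mandrel 0.46 [ 0.6103 -0.0008  0.0805] {}
```

View pics/t0.png

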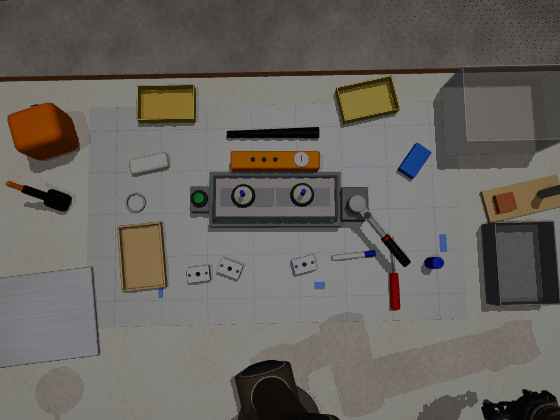

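View pics/s0.png

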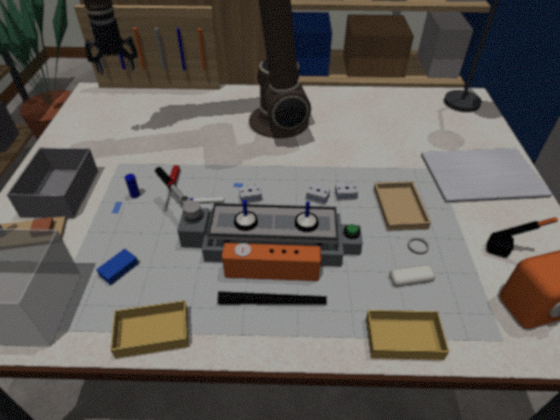

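The top view shows three mould blocks, at px (198,273), (230,268) and (304,264). The two sprues are on the platen at (243,195) and (302,195). The tray is at (143,257), the wrench handle at (398,250) and the green button at (199,198). I'll get block orientations and rod positions from depth next.

```bash
cat >> h.py <<'E'
def cloud(p,pose=None):
    d=p['depth'];v,u=np.mgrid[:d.shape[0],:d.shape[1]];K=p['mtx']
    c=np.stack([(u-K[0,2])/K[0,0]*d,(v-K[1,2])/K[1,1]*d,d,np.ones_like(d)],-1)
    if 'camera_from_world' in p: T=np.linalg.inv(p['camera_from_world'])
    else:
        W=np.eye(4);W[:3,:3]=pose['ee_rot'];W[:3,3]=pose['eef_pos'];T=W@p['hand_eye']
    c=(c@T.T)[...,:3]; c[d==0]=np.nan; return c
def blobs(c,x,y,z,minn=15):
    m=((c[...,0]>x[0])&(c[...,0]<x[1])&(c[...,1]>y[0])&(c[...,1]<y[1])&(c[...,2]>z[0])&(c[...,2]<z[1])).astype(np.uint8)
    n,l,s,_=cv2.connectedComponentsWithStats(m)
    for i in range(1,n):
        if s[i,4]<minn: continue
        P=c[l==i]; r=cv2.minAreaRect((P[:,:2]*1000).astype(np.float32)); b=cv2.boxPoints(r); e=[b[1]-b[0],b[2]-b[1]]; L=max(e,key=np.linalg.norm)
        print('n',s[i,4],'ctr',np.round(r[0],1),'size',np.round(r[1],1),'long-axis deg',round(np.degrees(np.arctan2(L[1],L[0]))%180,1),'z med/max',np.round([np.median(P[:,2]),P[:,2].max()],4))
# yaw0: rows needed from state to (xyz mm, yaw of tool x in deg), tool down
def rows(s,xyz,yaw):
    R=np.array(s['ee_rot']);a=np.arctan2(R[1,0],R[0,0]);d=np.array(xyz)/1000-s['eef_pos'];L=R.T@d*1000
    t=(np.radians(yaw)-a+np.pi)%(2*np.pi)-np.pi
    print('tool shift',np.round(L,1),'rotz tool',round(-t,3))
E
python3 - <<'E'
from h import *
t=snap('top');c=cloud(t)
print('moulds');blobs(c,(.3,.5),(-.3,.29),(.024,.045))
print('rods');blobs(c,(.55,.67),(-.16,.16),(.135,.18),4)
print('tray');blobs(c,(.3,.6),(.28,.47),(.02,.04),20)
print('housing');blobs(c,(.5,.7),(-.2,.2),(.04,.1),50)
print('wrench');blobs(c,(.3,.65),(-.4,-.15),(.09,.13),10)
print('button');blobs(c,(.5,.7),(.17,.25),(.06,.09),5)
a=snap('scene');c=cloud(a)
print('scene rods');blobs(c,(.55,.67),(-.16,.16),(.125,.18),4)
print('scene moulds');blobs(c,(.3,.5),(-.3,.29),(.024,.045))
find(['mould1_center','sprue1_center','start_top'],a,pmin=.1)
E
```

```text
moulds
n 350 ctr [427.6 -75.6] size [41.5 61.8] long-axis deg 102.7 z med/max [0.0325 0.0424]
n 355 ctr [421.1 127.9] size [61.9 42.1] long-axis deg 68.4 z med/max [0.0326 0.0414]
n 355 ctr [408.  214.5] size [41.6 62.2] long-axis deg 96.0 z med/max [0.0327 0.0427]
rods
n 24 ctr [611.8 -70.6] size [10.3 10.4] long-axis deg 90.6 z med/max [0.1579 0.1635]
n 24 ctr [612.3  84.3] size [ 9.9 11.1] long-axis deg 174.9 z med/max [0.1574 0.1644]
tray
n 544 ctr [459.5 369.8] size [180.1 122. ] long-axis deg 4.8 z med/max [0.0279 0.0378]
housing
n 7577 ctr [616.9  -0.7] size [400.8 169.7] long-axis deg 88.9 z med/max [0.0844 0.1   ]
wrench
n 20 ctr [ 632.3 -160.3] size [ 5.3 32.2] long-axis deg 178.0 z med/max [0.0924 0.0971]
n 840 ctr [ 514.4 -273.6] size [226.9  45.5] long-axis deg 40.8 z med/max [0.1099 0.1201]
n 32 ctr [ 563.5 -159.8] size [10.7 35.8] long-axis deg 167.5 z med/max [0.0928 0.0967]
button
n 200 ctr [611.5 205.3] size [43.4 44. ] long-axis deg 179.8 z med/max [0.0663 0.0807]
scene rods
n 60 ctr [614.8 -73.5] size [13. 14.] long-axis deg 136.3 z med/max [0.1473 0.1629]
n 57 ctr [615.1  82.3] size [11.2 15.7] long-axis deg 144.4 z med/max [0.1476 0.1616]
scene moulds
n 231 ctr [410.9 211.6] size [48.  61.9] long-axis deg 95.5 z med/max [0.0311 0.0361]
n 230 ctr [430.2 -77.8] size [46.6 62.1] long-axis deg 102.2 z med/max [0.0315 0.038 ]
n 231 ctr [423.9 125.1] size [61.7 44.9] long-axis deg 67.7 z med/max [0.0315 0.0367]
mould1_center 0.89 [0.4203 0.1238 0.013 ] {}
sprue1_center 0.95 [ 0.6171 -0.0741  0.1233] {}
sprue1_center 0.75 [ 0.6085 -0.0028  0.0814] {}
start_top 0.64 [0.6129 0.2109 0.0718] {}
```

Request:
send_rows(plan=[[0, 0, 0, 0, 0, -0.135], [0, 0, 0, 0, 0, -0.135], [0, 0, 0, 0, 0, -0.135], [0, 0, 0, 0, 0, -0.135], [0, 0, 0, 0, 0, -0.135], [0, 0, 0, 0, 0, -0.135], [0, 0, 0, 0, 0, -0.135], [0, 0, 0, 0, 0, -0.135], [0, 0, 0, 0, 0, -0.135], [0, 0, 0, 0, 0, -0.135]], jaw=60)

```text
t: 2.75
eef_pos: [0.1165, -0.5119, 0.2393]
ee_rot: [[1.0, 0.009, -0.0], [0.009, -1.0, -0.0], [-0.0, 0.0, -1.0]]
contact_force: [0.3, -0.1, -0.3]
finger_gap: 0.0599
```

Request:
send_rows(plan=[[35, -31, 0, 0, 0, 0], [35, -31, 0, 0, 0, 0], [35, -31, 0, 0, 0, 0], [35, -31, 0, 0, 0, 0], [35, -31, 0, 0, 0, 0], [35, -31, 0, 0, 0, 0], [35, -31, 0, 0, 0, 0], [35, -31, 0, 0, 0, 0], [35, -31, 0, 0, 0, 0], [35, -31, 0, 0, 0, 0], [35, -31, 0, 0, 0, 0], [0, 0, 0, 0, 0, 0]])

```text
t: 3.95
eef_pos: [0.5038, -0.1663, 0.2385]
ee_rot: [[1.0, 0.009, 0.0], [0.009, -1.0, 0.001], [0.0, -0.001, -1.0]]
contact_force: [-0.0, -1.3, 0.3]
finger_gap: 0.0601
```

```bash
python3 - <<'E'
from h import *
s=st(); p=snap('wrist','w1.png'); c=cloud(p,s)
blobs(c,(.55,.67),(-.16,.16),(.135,.18),4)
find(['sprue1_center','platen_top'],p)
rows(s,(613,-72,190),0)
E
```

```text
t 3.95 pos [ 0.5038 -0.1663  0.2385] F [-0.  -1.3  0.3] gap 0.0601
[[1.0, 0.009, 0.0], [0.009, -1.0, 0.001], [0.0, -0.001, -1.0]] [-18.3   7.8  -1.7  80.5   0.1  71.2]
n 657 ctr [612.7 -73.8] size [12.2 11.9] long-axis deg 15.0 z med/max [0.157  0.1599]
sprue1_center 0.98 [ 0.6159 -0.0703  0.1209] {}
tool shift [110.  -93.2  48.7] rotz tool 0.009
```

View pics/w1.png

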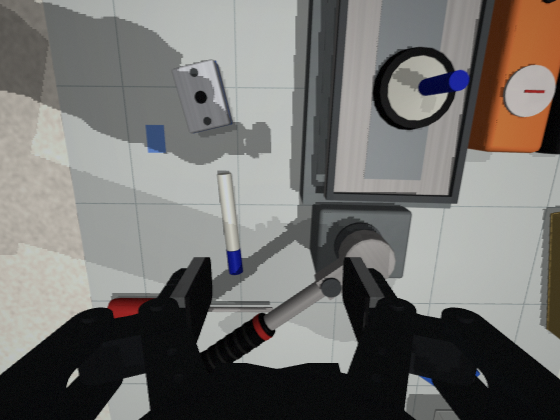

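The wrist view shows sprue 1 at px (415,88), with the rod at (613,-74) mm. Going to grip it.

Request:
send_rows(plan=[[30, -25, 0, 0, 0, 0.009], [30, -25, 0, 0, 0, 0], [30, -25, 0, 0, 0, 0], [19, -17, 0, 0, 0, 0], [0, 0, 30, 0, 0, 0], [0, 0, 30, 0, 0, 0], [0, 0, 20, 0, 0, 0], [0, 0, 15, 0, 0, 0], [0, 0, 15, 0, 0, 0], [0, 0, 0, 0, 0, 0]])

```text
t: 5.1
eef_pos: [0.6078, -0.0796, 0.1274]
ee_rot: [[1.0, -0.008, -0.004], [-0.008, -1.0, 0.0], [-0.004, -0.0, -1.0]]
contact_force: [-0.4, 0.1, -0.1]
finger_gap: 0.0602
```

Request:
send_rows(plan=[[0, 0, 0, 0, 0, 0], [0, 0, 0, 0, 0, 0], [0, 0, 0, 0, 0, 0], [0, 0, 0, 0, 0, 0], [0, 0, 0, 0, 0, 0], [0, 0, 0, 0, 0, 0]], jaw=0, newtons=40)

```text
t: 5.7
eef_pos: [0.6101, -0.0781, 0.1296]
ee_rot: [[1.0, -0.006, 0.001], [-0.006, -1.0, -0.0], [0.001, 0.0, -1.0]]
contact_force: [0.5, -0.1, 0.2]
finger_gap: 0.0105
```

Request:
send_rows(plan=[[0, 0, -10, 0, 0, 0], [0, 0, -20, 0, 0, 0], [0, 0, -30, 0, 0, 0], [0, 0, -30, 0, 0, 0], [0, 0, 0, 0, 0, 0]])

```text
t: 6.2
eef_pos: [0.6114, -0.0782, 0.2246]
ee_rot: [[1.0, -0.006, 0.007], [-0.006, -1.0, -0.001], [0.007, 0.001, -1.0]]
contact_force: [0.1, -0.3, -0.6]
finger_gap: 0.0105
```

Request:
send_rows(plan=[[-9, -37, 0, 0, 0, 0], [-9, -37, 0, 0, 0, 0], [-9, -37, 0, 0, 0, 0], [-9, -37, 0, 0, 0, 0], [-9, -37, 0, 0, 0, 0], [-9, -37, 0, 0, 0, 0], [-9, -37, 0, 0, 0, 0], [-9, -37, 0, 0, 0, 0], [-9, -37, 0, 0, 0, 0], [-9, -37, 0, 0, 0, 0], [-9, -37, 0, 0, 0, 0], [-9, -37, 0, 0, 0, 0]])

```text
t: 7.4
eef_pos: [0.5035, 0.3679, 0.2189]
ee_rot: [[1.0, -0.006, -0.001], [-0.006, -1.0, -0.001], [-0.001, 0.001, -1.0]]
contact_force: [1.0, 0.5, -0.0]
finger_gap: 0.0108
```

Request:
send_rows(plan=[[0, 0, 0, 0, 0, 0], [0, 0, 0, 0, 0, 0]])

```text
t: 7.6
eef_pos: [0.5038, 0.3672, 0.2186]
ee_rot: [[1.0, -0.004, -0.001], [-0.004, -1.0, -0.001], [-0.001, 0.001, -1.0]]
contact_force: [-0.8, 0.4, -1.2]
finger_gap: 0.0107
```

```bash
python3 - <<'E'
from h import *
s=st(); p=snap('wrist','w2.png'); t=snap('top','t2.png'); c=cloud(t)
blobs(c,(.3,.6),(.28,.47),(.02,.035),20)
find(['sprue1_center','wood_tray_in'],t); find(['sprue1_center','wood_tray_in'],p)
rows(s,(499,368.5,180),0)
E
```

```text
t 7.6 pos [0.5038 0.3672 0.2186] F [-0.8  0.4 -1.2] gap 0.0107
[[1.0, -0.004, -0.001], [-0.004, -1.0, -0.001], [-0.001, 0.001, -1.0]] [ 36.1  18.2   8.9  80.8  -0.  126.3]
n 295 ctr [461.1 352.1] size [180.8  86.4] long-axis deg 5.4 z med/max [0.0276 0.0349]
n 50 ctr [442.6 424.9] size [51.9  7. ] long-axis deg 3.2 z med/max [0.0273 0.0336]
sprue1_center 0.76 [0.5039 0.366  0.2109] {}
wood_tray_in 0.77 [0.4588 0.3688 0.0119] {}
sprue1_center 0.69 [0.5039 0.3759 0.2088] {}
wood_tray_in 0.97 [0.4627 0.3682 0.0073] {}
tool shift [-4.7 -1.4 38.6] rotz tool -0.004
```

View pics/w2.png

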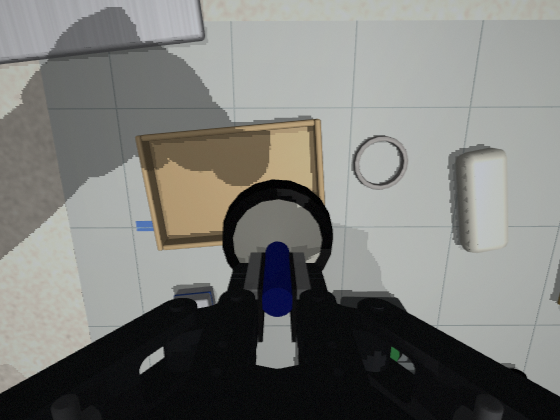

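The wrist view shows sprue 1 hanging level in the jaws (px 277,230), over the far half of the tray. Lowering.

Request:
send_rows(plan=[[-4, -1, 20, 0, 0, 0], [0, 0, 35, 0, 0, 0], [0, 0, 35, 0, 0, 0], [0, 0, 30, 0, 0, 0], [0, 0, 20, 0, 0, 0], [0, 0, 10, 0, 0, 0], [0, 0, 8, 0, 0, 0], [0, 0, 4, 0, 0, 0], [0, 0, 0, 0, 0, 0], [0, 0, 0, 0, 0, 0]])

```text
t: 8.9
eef_pos: [0.501, 0.3679, 0.0583]
ee_rot: [[1.0, -0.006, 0.001], [-0.006, -1.0, 0.001], [0.001, -0.001, -1.0]]
contact_force: [0.2, 0.7, -0.8]
finger_gap: 0.0108
```

Request:
send_rows(plan=[[0, 0, 3, 0, 0, 0], [0, 0, 2, 0, 0, 0], [0, 0, 1, 0, 0, 0], [0, 0, 1, 0, 0, 0], [0, 0, 0, 0, 0, 0], [0, 0, 0, 0, 0, 0]])

```text
t: 9.5
eef_pos: [0.5007, 0.3677, 0.052]
ee_rot: [[1.0, -0.006, 0.001], [-0.006, -1.0, 0.001], [0.001, -0.001, -1.0]]
contact_force: [-2.9, -2.8, 8.4]
finger_gap: 0.011
```

Request:
send_rows(plan=[[0, 0, -1, 0, 0, 0], [0, 0, 0, 0, 0, 0], [0, 0, 0, 0, 0, 0], [0, 0, 0, 0, 0, 0], [0, 0, 0, 0, 0, 0], [0, 0, -10, 0, 0, 0], [0, 0, -20, 0, 0, 0], [0, 0, -40, 0, 0, 0], [0, 0, -40, 0, 0, 0], [0, 0, -40, 0, 0, 0], [0, 0, -35, 0, 0, 0]], jaw=50)

```text
t: 10.6
eef_pos: [0.5005, 0.3675, 0.2395]
ee_rot: [[1.0, -0.006, 0.002], [-0.006, -1.0, 0.001], [0.002, -0.001, -1.0]]
contact_force: [0.1, -0.0, -0.8]
finger_gap: 0.0499
```

Request:
send_rows(plan=[[10, 30, 0, 0, 0, 0], [10, 30, 0, 0, 0, 0], [10, 30, 0, 0, 0, 0], [10, 30, 0, 0, 0, 0], [10, 30, 0, 0, 0, 0], [10, 30, 0, 0, 0, 0], [0, 0, 0, 0, 0, 0], [0, 0, 0, 0, 0, 0]])

```text
t: 11.4
eef_pos: [0.5596, 0.1866, 0.237]
ee_rot: [[1.0, -0.008, 0.0], [-0.008, -1.0, 0.001], [0.0, -0.001, -1.0]]
contact_force: [-0.3, -0.0, 0.0]
finger_gap: 0.0501
```

```bash
python3 - <<'E'
from h import *
s=st(); p=snap('wrist'); c=cloud(p,s); t=snap('top');ct=cloud(t)
print('wrist');blobs(c,(.55,.67),(-.1,.2),(.135,.18),4);
print('top');blobs(ct,(.55,.67),(-.1,.16),(.135,.18),4); blobs(ct,(.35,.6),(.3,.45),(.06,.09),4)
find(['sprue1_center'],t);find(['sprue1_center'],p)
E
```

```text
t 11.4 pos [0.5596 0.1866 0.237 ] F [-0.3 -0.   0. ] gap 0.0501
[[1.0, -0.008, 0.0], [-0.008, -1.0, 0.001], [0.0, -0.001, -1.0]] [ 18.4  14.3   6.1  81.7   0.  108.9]
wrist
n 129 ctr [608.5  85.3] size [8. 2.] long-axis deg 68.5 z med/max [0.1496 0.1617]
top
n 27 ctr [612.1  85.3] size [11.6 10.7] long-axis deg 88.7 z med/max [0.1596 0.1695]
n 23 ctr [499.6 374.1] size [10.8 10.3] long-axis deg 35.8 z med/max [0.0808 0.0871]
sprue1_center 0.47 [0.5029 0.371  0.0464] {}
```

Request:
send_rows(plan=[[14, 26, 0, 0, 0, 0], [14, 26, 0, 0, 0, 0], [14, 26, 0, 0, 0, 0], [11, 24, 0, 0, 0, 0], [0, 0, 0, 0, 0, 0], [0, 0, 30, 0, 0, 0], [0, 0, 30, 0, 0, 0], [0, 0, 25, 0, 0, 0], [0, 0, 15, 0, 0, 0], [0, 0, 5, 0, 0, 0], [0, 0, 0, 0, 0, 0], [0, 0, 0, 0, 0, 0]])

```text
t: 12.8
eef_pos: [0.6122, 0.0855, 0.1324]
ee_rot: [[1.0, -0.005, 0.001], [-0.005, -1.0, 0.0], [0.001, -0.0, -1.0]]
contact_force: [0.8, -0.0, -0.1]
finger_gap: 0.0497
```

Request:
send_rows(plan=[[0, 0, 0, 0, 0, 0], [0, 0, 0, 0, 0, 0], [0, 0, 0, 0, 0, 0], [0, 0, 0, 0, 0, 0], [0, 0, 0, 0, 0, 0], [0, 0, 0, 0, 0, 0]], jaw=0, newtons=40)

```text
t: 13.4
eef_pos: [0.6119, 0.0848, 0.1314]
ee_rot: [[1.0, -0.006, 0.0], [-0.006, -1.0, 0.0], [0.0, -0.0, -1.0]]
contact_force: [1.7, 0.6, 0.8]
finger_gap: 0.0107
```

Request:
send_rows(plan=[[0, 0, -10, 0, 0, 0], [0, 0, -20, 0, 0, 0], [0, 0, -30, 0, 0, 0], [0, 0, -30, 0, 0, 0], [0, 0, 0, 0, 0, 0], [-12, -40, 0, 0, 0, 0], [-12, -40, 0, 0, 0, 0], [-12, -40, 0, 0, 0, 0], [0, 0, 0, 0, 0, 0]])

```text
t: 14.3
eef_pos: [0.5748, 0.209, 0.2209]
ee_rot: [[1.0, -0.001, -0.001], [-0.001, -1.0, 0.001], [-0.001, -0.001, -1.0]]
contact_force: [-0.1, -0.4, -0.9]
finger_gap: 0.0109
```

Request:
send_rows(plan=[[-26, -26, 0, 0, 0, 0], [-26, -26, 0, 0, 0, 0], [-26, -26, 0, 0, 0, 0], [-26, -26, 0, 0, 0, 0], [-26, -26, 0, 0, 0, 0], [-25, -26, 0, 0, 0, 0], [0, 0, 0, 0, 0, 0], [0, 0, 0, 0, 0, 0]])

```text
t: 15.1
eef_pos: [0.4222, 0.3619, 0.2211]
ee_rot: [[1.0, -0.005, 0.0], [-0.005, -1.0, -0.001], [0.0, 0.001, -1.0]]
contact_force: [-0.1, 0.5, -1.3]
finger_gap: 0.0112
```

```bash
python3 - <<'E'
from h import *
s=st(); t=snap('top');ct=cloud(t); p=snap('wrist')
find(['sprue1_center'],t);find(['sprue1_center'],p)
rows(s,(420,365,60),0)
E
```

```text
t 15.1 pos [0.4222 0.3619 0.2211] F [-0.1  0.5 -1.3] gap 0.0112
[[1.0, -0.005, 0.0], [-0.005, -1.0, -0.001], [0.0, 0.001, -1.0]] [ 40.6  10.6  -0.5  78.9  -0.  130.9]
sprue1_center 0.93 [0.5035 0.372  0.046 ] {}
sprue1_center 0.65 [0.4987 0.3778 0.0444] {}
tool shift [ -2.2  -3.2 161.1] rotz tool -0.005
```

Request:
send_rows(plan=[[-2, -3, 20, 0, 0, 0], [0, 0, 35, 0, 0, 0], [0, 0, 35, 0, 0, 0], [0, 0, 30, 0, 0, 0], [0, 0, 20, 0, 0, 0], [0, 0, 14, 0, 0, 0], [0, 0, 7, 0, 0, 0], [0, 0, 4, 0, 0, 0], [0, 0, 2, 0, 0, 0], [0, 0, 1, 0, 0, 0], [0, 0, 0, 0, 0, 0], [0, 0, 0, 0, 0, 0]])

```text
t: 16.5
eef_pos: [0.4207, 0.3653, 0.0539]
ee_rot: [[1.0, -0.006, 0.001], [-0.006, -1.0, 0.001], [0.001, -0.001, -1.0]]
contact_force: [-0.6, 0.2, -0.9]
finger_gap: 0.0108
```

Request:
send_rows(plan=[[0, 0, 1, 0, 0, 0], [0, 0, 1, 0, 0, 0], [0, 0, 1, 0, 0, 0], [0, 0, 0, 0, 0, 0], [0, 0, 0, 0, 0, 0]])

```text
t: 17.0
eef_pos: [0.4206, 0.3651, 0.0508]
ee_rot: [[1.0, -0.006, 0.0], [-0.006, -1.0, 0.0], [0.0, -0.0, -1.0]]
contact_force: [-0.8, -0.8, 4.1]
finger_gap: 0.0109
```

Request:
send_rows(plan=[[0, 0, 0, 0, 0, 0], [0, 0, 0, 0, 0, 0], [0, 0, 0, 0, 0, 0], [0, 0, 0, 0, 0, 0], [0, 0, 0, 0, 0, 0], [0, 0, -10, 0, 0, 0], [0, 0, -20, 0, 0, 0], [0, 0, -40, 0, 0, 0], [0, 0, -40, 0, 0, 0], [0, 0, -40, 0, 0, 0]], jaw=50)

```text
t: 18.0
eef_pos: [0.4203, 0.3648, 0.2026]
ee_rot: [[1.0, -0.006, 0.0], [-0.006, -1.0, 0.0], [0.0, -0.0, -1.0]]
contact_force: [1.5, 0.4, -0.5]
finger_gap: 0.0496
```

Request:
send_rows(plan=[[0, 30, 0, 0, 0, 0], [0, 30, 0, 0, 0, 0], [0, 30, 0, 0, 0, 0], [0, 30, 0, 0, 0, 0], [0, 0, 0, 0, 0, 0], [0, 0, 0, 0, 0, 0]], jaw=70)

```text
t: 18.6
eef_pos: [0.42, 0.2448, 0.2012]
ee_rot: [[1.0, -0.007, 0.001], [-0.007, -1.0, 0.001], [0.001, -0.001, -1.0]]
contact_force: [-0.7, -0.1, -0.0]
finger_gap: 0.0701
```

```bash
python3 - <<'E'
from h import *
s=st(); p=snap('wrist','w3.png'); c=cloud(p,s); t=snap('top');ct=cloud(t)
print('wrist');blobs(c,(.3,.5),(-.3,.28),(.024,.045),50)
print('top');blobs(ct,(.3,.5),(-.3,.28),(.024,.045)); blobs(ct,(.35,.6),(.3,.45),(.06,.09),4)
find(['sprue1_center'],t);find(['mould1_center'],p)
E
```

```text
t 18.6 pos [0.42   0.2448 0.2012] F [-0.7 -0.1 -0. ] gap 0.0701
[[1.0, -0.007, 0.001], [-0.007, -1.0, 0.001], [0.001, -0.001, -1.0]] [ 30.2   3.1 -11.6  75.2   0.  120.6]
wrist
n 2638 ctr [408.6 212.8] size [42. 62.] long-axis deg 96.1 z med/max [0.0315 0.034 ]
n 2228 ctr [421.8 126.1] size [62.9 42.3] long-axis deg 68.5 z med/max [0.0314 0.0338]
top
n 347 ctr [427.6 -75.4] size [41.4 61.8] long-axis deg 102.7 z med/max [0.0325 0.0431]
n 351 ctr [421.3 127.7] size [61.7 42.4] long-axis deg 67.9 z med/max [0.0326 0.043 ]
n 358 ctr [408.1 214.3] size [41.6 62.4] long-axis deg 95.9 z med/max [0.0326 0.0415]
sprue1_center 0.41 [0.5038 0.3683 0.0464] {}
mould1_center 0.84 [0.4167 0.1286 0.0207] {}
```

View pics/w3.png

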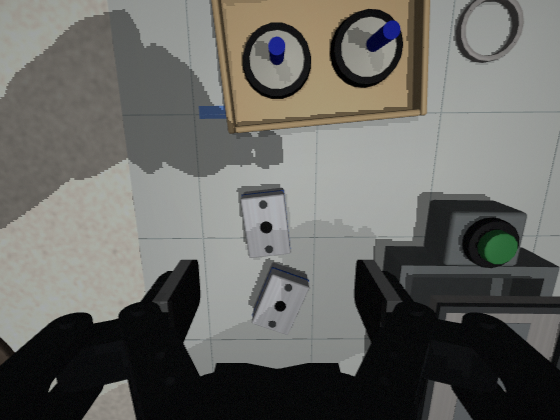

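The wrist view shows both sprues upright in the tray (px 277,60 and 368,48) and two mould blocks at (265,222) and (282,297). Gripping the first block.

Request:
send_rows(plan=[[-11, 16, 20, 0, 0, 0], [0, 16, 30, 0, 0, 0], [0, 0, 30, 0, 0, -0.113], [0, 0, 30, 0, 0, 0], [0, 0, 30, 0, 0, 0], [0, 0, 25, 0, 0, 0], [0, 0, 15, 0, 0, 0], [0, 0, 8, 0, 0, 0], [0, 0, 0, 0, 0, 0], [0, 0, 0, 0, 0, 0]], jaw=66)

```text
t: 19.8
eef_pos: [0.409, 0.2136, 0.0129]
ee_rot: [[0.994, 0.107, 0.001], [0.107, -0.994, 0.0], [0.001, -0.0, -1.0]]
contact_force: [-0.3, -0.1, -0.0]
finger_gap: 0.0662
```

Request:
send_rows(plan=[[0, 0, 0, 0, 0, 0], [0, 0, 0, 0, 0, 0], [0, 0, 0, 0, 0, 0], [0, 0, 0, 0, 0, 0], [0, 0, 0, 0, 0, 0]], jaw=20, newtons=60)

```text
t: 20.3
eef_pos: [0.4094, 0.2136, 0.0135]
ee_rot: [[0.994, 0.107, 0.002], [0.107, -0.994, 0.001], [0.002, -0.001, -1.0]]
contact_force: [-0.8, 0.1, 6.3]
finger_gap: 0.0411
```

Request:
send_rows(plan=[[0, 0, -10, 0, 0, 0], [0, 0, -30, 0, 0, 0], [0, 0, -40, 0, 0, 0], [0, 0, -40, 0, 0, 0], [0, 0, -40, 0, 0, 0], [0, 0, -20, 0, 0, 0.107], [0, 0, 0, 0, 0, 0]])

```text
t: 21.0
eef_pos: [0.4099, 0.2137, 0.1958]
ee_rot: [[1.0, -0.0, 0.005], [-0.0, -1.0, 0.003], [0.005, -0.003, -1.0]]
contact_force: [0.4, 0.8, -1.9]
finger_gap: 0.0413
```

Request:
send_rows(plan=[[30, 15, 0, 0, 0, 0], [30, 15, 0, 0, 0, 0], [30, 15, 0, 0, 0, 0], [30, 15, 0, 0, 0, 0], [30, 15, 0, 0, 0, 0], [30, 15, 0, 0, 0, 0], [22, 13, 0, 0, 0, 0], [0, 0, 0, 0, 0, 0], [0, 0, 0, 0, 0, 0]])

```text
t: 21.9
eef_pos: [0.6098, 0.1096, 0.1901]
ee_rot: [[1.0, 0.001, -0.004], [0.001, -1.0, -0.0], [-0.004, 0.0, -1.0]]
contact_force: [-1.1, -0.1, -1.8]
finger_gap: 0.0411
```

```bash
python3 - <<'E'
from h import *
s=st(); p=snap('wrist','w4.png'); c=cloud(p,s); t=snap('top');ct=cloud(t)
print('platen top cam');blobs(ct,(.54,.68),(-.18,.18),(.0935,.105),30)
print('moulds');blobs(ct,(.3,.5),(-.3,.28),(.024,.045))
for cc,n in((c,'w'),(ct,'t')):
    m=(abs(cc[...,0]-.612)<.045)&(abs(cc[...,1]-.02)<.04); print(n,'floor z',np.nanmedian(cc[...,2][m]))
    r=(abs(cc[...,1])<.04 if n=='t' else abs(cc[...,1]-.03)<.04)&(cc[...,2]>.092)&(cc[...,2]<.1)&(cc[...,0]>.5)&(cc[...,0]<.68);x=cc[...,0][r]; print('rim x',np.histogram(x,bins=np.arange(.53,.69,.004)))
    e=(abs(cc[...,0]-.612)<.03)&(cc[...,2]>.091)&(cc[...,2]<.1); print('rim y', np.histogram(cc[...,1][e],bins=np.arange(-.18,.181,.004)))
E
```

```text
t 21.9 pos [0.6098 0.1096 0.1901] F [-1.1 -0.1 -1.8] gap 0.0411
[[1.0, 0.001, -0.004], [0.001, -1.0, -0.0], [-0.004, 0.0, -1.0]] [ 10.2  17.9   5.   77.3   0.  100.1]
platen top cam
n 99 ctr [661.7  29.3] size [108.8   8.2] long-axis deg 89.5 z med/max [0.0957 0.1043]
n 427 ctr [606.1 -50.8] size [227.7 115.5] long-axis deg 88.8 z med/max [0.0966 0.1049]
moulds
n 351 ctr [427.6 -75.5] size [41.4 61.9] long-axis deg 102.7 z med/max [0.0327 0.0411]
w floor z 0.08955647764191964
rim x (array([0, 0, 0, 0, 0, 0, 0, 0, 0, 0, 0, 0, 0, 0, 0, 0, 0, 0, 0, 0, 0, 0,
       0, 0, 0, 0, 0, 0, 0, 0, 0, 0, 0, 0, 0, 0, 0, 0, 0]), array([0.53 , 0.534, 0.538, 0.542, 0.546, 0.55 , 0.554, 0.558, 0.562,
       0.566, 0.57 , 0.574, 0.578, 0.582, 0.586, 0.59 , 0.594, 0.598,
       0.602, 0.606, 0.61 , 0.614, 0.618, 0.622, 0.626, 0.63 , 0.634,
       0.638, 0.642, 0.646, 0.65 , 0.654, 0.658, 0.662, 0.666, 0.67 ,
       0.674, 0.678, 0.682, 0.686]))
rim y (array([  0,   0,   0,   0,   0,   0,   0,   0,   0,   0,   0,   0,   0,
         0,   0,   0,   0,   0,   0,   0,   0,   0,   0,   0,   0,   0,
         0,
[... 4009 characters left out ...]
0e-02,  3.60000000e-02,  4.00000000e-02,
        4.40000000e-02,  4.80000000e-02,  5.20000000e-02,  5.60000000e-02,
        6.00000000e-02,  6.40000000e-02,  6.80000000e-02,  7.20000000e-02,
        7.60000000e-02,  8.00000000e-02,  8.40000000e-02,  8.80000000e-02,
        9.20000000e-02,  9.60000000e-02,  1.00000000e-01,  1.04000000e-01,
        1.08000000e-01,  1.12000000e-01,  1.16000000e-01,  1.20000000e-01,
        1.24000000e-01,  1.28000000e-01,  1.32000000e-01,  1.36000000e-01,
        1.40000000e-01,  1.44000000e-01,  1.48000000e-01,  1.52000000e-01,
        1.56000000e-01,  1.60000000e-01,  1.64000000e-01,  1.68000000e-01,
        1.72000000e-01,  1.76000000e-01,  1.80000000e-01]))
```

View pics/w4.png

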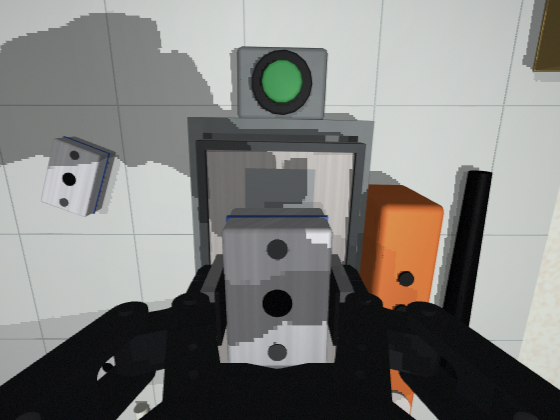

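The wrist view shows the block gripped squarely, with the platen centred under it: rim px 207–353, so x≈610. The block in view at left (px 77,178) is untouched. Lowering.

Request:
send_rows(plan=[[0, 0, 20, 0, 0, 0], [0, 0, 25, 0, 0, 0], [0, 0, 20, 0, 0, 0], [0, 0, 13, 0, 0, 0], [0, 0, 6, 0, 0, 0], [0, 0, 3, 0, 0, 0], [0, 0, 2, 0, 0, 0], [0, 0, 2, 0, 0, 0], [0, 0, 0, 0, 0, 0], [0, 0, 0, 0, 0, 0], [0, 0, 0, 0, 0, 0]])

```text
t: 23.1
eef_pos: [0.6109, 0.1102, 0.1018]
ee_rot: [[1.0, 0.0, 0.001], [0.0, -1.0, 0.0], [0.001, -0.0, -1.0]]
contact_force: [0.8, 0.9, -1.8]
finger_gap: 0.041
```

Request:
send_rows(plan=[[0, 0, 2, 0, 0, 0], [0, 0, 2, 0, 0, 0], [0, 0, 1, 0, 0, 0], [0, 0, 0, 0, 0, 0], [0, 0, 0, 0, 0, 0], [0, 0, 0, 0, 0, 0]])

```text
t: 23.7
eef_pos: [0.6108, 0.1101, 0.0965]
ee_rot: [[1.0, -0.0, 0.001], [-0.0, -1.0, 0.0], [0.001, -0.0, -1.0]]
contact_force: [0.5, 0.0, -0.2]
finger_gap: 0.0409
```

Request:
send_rows(plan=[[0, 0, 0, 0, 0, 0], [0, 0, 0, 0, 0, 0], [0, 0, 0, 0, 0, 0], [0, 0, 0, 0, 0, 0], [0, 0, -10, 0, 0, 0], [0, 0, -20, 0, 0, 0], [0, 0, -40, 0, 0, 0], [0, 0, -40, 0, 0, 0], [0, 0, 0, 0, 0, 0]], jaw=58)

```text
t: 24.6
eef_pos: [0.6129, 0.1105, 0.2136]
ee_rot: [[1.0, 0.0, 0.01], [-0.0, -1.0, 0.002], [0.01, -0.002, -1.0]]
contact_force: [1.6, 0.3, 0.8]
finger_gap: 0.0577
```

Request:
send_rows(plan=[[-30, 0, 0, 0, 0, 0.127], [-30, 0, 0, 0, 0, 0.124], [-30, 0, 0, 0, 0, 0.124], [-30, 0, 0, 0, 0, 0], [0, 0, 0, 0, 0, 0], [0, 0, 0, 0, 0, 0]], jaw=66)

```text
t: 25.2
eef_pos: [0.4938, 0.1325, 0.2069]
ee_rot: [[0.931, -0.365, 0.001], [-0.365, -0.931, 0.0], [0.001, -0.001, -1.0]]
contact_force: [-0.8, 0.6, 0.4]
finger_gap: 0.0659
```

```bash
python3 - <<'E'
from h import *
s=st(); p=snap('wrist','w5.png'); c=cloud(p,s); t=snap('top');ct=cloud(t)
print('wrist');blobs(c,(.3,.5),(-.3,.28),(.024,.045),50);blobs(c,(.56,.66),(-.17,.17),(.105,.135),50)
print('top');blobs(ct,(.3,.5),(-.3,.28),(.024,.045));blobs(ct,(.56,.66),(-.17,.17),(.105,.135),50);blobs(ct,(.35,.6),(.3,.45),(.06,.09),4)
rows(s,(421.8,126.1,15),-21.5)
E
```

```text
t 25.2 pos [0.4938 0.1325 0.2069] F [-0.8  0.6  0.4] gap 0.0659
[[0.931, -0.365, 0.001], [-0.365, -0.931, 0.0], [0.001, -0.001, -1.0]] [ 15.    5.8  -8.   76.2  -0.  126.5]
wrist
n 2609 ctr [422.  126.3] size [62.1 42.3] long-axis deg 68.3 z med/max [0.0314 0.0344]
n 401 ctr [428.  -48.9] size [18.9 45.9] long-axis deg 163.2 z med/max [0.0307 0.0335]
n 5540 ctr [609.8 109.3] size [42.6 62.3] long-axis deg 90.7 z med/max [0.1146 0.117 ]
top
n 345 ctr [427.5 -75.4] size [41.5 61.5] long-axis deg 102.7 z med/max [0.0327 0.0426]
n 35 ctr [419.6  99. ] size [11.5 29.8] long-axis deg 179.2 z med/max [0.0316 0.0399]
n 366 ctr [609.  110.8] size [60.4 41.7] long-axis deg 89.1 z med/max [0.1159 0.1239]
n 25 ctr [499.9 375. ] size [12.  10.7] long-axis deg 61.9 z med/max [0.0784 0.0851]
n 26 ctr [419.1 364.6] size [11.  10.6] long-axis deg 87.4 z med/max [0.0779 0.0867]
tool shift [-64.9  32.4 191.8] rotz tool 0.001
```

Request:
send_rows(plan=[[-33, 16, 0, 0, 0, 0], [-32, 16, 20, 0, 0, 0], [0, 0, 40, 0, 0, 0], [0, 0, 40, 0, 0, 0], [0, 0, 40, 0, 0, 0], [0, 0, 30, 0, 0, 0], [0, 0, 14, 0, 0, 0], [0, 0, 7, 0, 0, 0], [0, 0, 0, 0, 0, 0], [0, 0, 0, 0, 0, 0]])

```text
t: 26.3
eef_pos: [0.4226, 0.1264, 0.016]
ee_rot: [[0.93, -0.367, 0.001], [-0.367, -0.93, 0.0], [0.001, -0.001, -1.0]]
contact_force: [0.2, -0.4, 0.1]
finger_gap: 0.0664
```

Request:
send_rows(plan=[[0, 0, 0, 0, 0, 0], [0, 0, 0, 0, 0, 0], [0, 0, 0, 0, 0, 0], [0, 0, 0, 0, 0, 0], [0, 0, 0, 0, 0, 0]], jaw=20)

```text
t: 26.8
eef_pos: [0.4227, 0.1266, 0.0165]
ee_rot: [[0.931, -0.366, 0.003], [-0.366, -0.931, 0.001], [0.002, -0.002, -1.0]]
contact_force: [0.0, -0.6, 6.0]
finger_gap: 0.0409
```

Request:
send_rows(plan=[[0, 0, -10, 0, 0, 0], [0, 0, -30, 0, 0, 0], [0, 0, -40, 0, 0, 0], [0, 0, -40, 0, 0, 0], [0, 0, -40, 0, 0, -0.125], [0, 0, -20, 0, 0, -0.125], [0, 0, 0, 0, 0, -0.125], [0, 0, 0, 0, 0, 0]])

```text
t: 27.6
eef_pos: [0.4217, 0.1264, 0.1964]
ee_rot: [[1.0, 0.0, 0.001], [0.0, -1.0, 0.0], [0.001, -0.0, -1.0]]
contact_force: [-0.6, 0.9, -2.4]
finger_gap: 0.0409
```

Request:
send_rows(plan=[[30, 15, 0, 0, 0, 0], [30, 15, 0, 0, 0, 0], [30, 15, 0, 0, 0, 0], [30, 15, 0, 0, 0, 0], [30, 15, 0, 0, 0, 0], [30, 15, 0, 0, 0, 0], [8, 0, 0, 0, 0, 0], [0, 0, 0, 0, 0, 0], [0, 0, 0, 0, 0, 0]])

```text
t: 28.5
eef_pos: [0.6085, 0.0367, 0.1947]
ee_rot: [[1.0, -0.001, -0.002], [-0.001, -1.0, 0.0], [-0.002, -0.0, -1.0]]
contact_force: [-0.3, 0.3, -1.3]
finger_gap: 0.0411
```

Request:
send_rows(plan=[[0, 0, 20, 0, 0, 0], [0, 0, 25, 0, 0, 0], [0, 0, 20, 0, 0, 0], [0, 0, 13, 0, 0, 0], [0, 0, 6, 0, 0, 0], [0, 0, 4, 0, 0, 0], [0, 0, 2, 0, 0, 0], [0, 0, 0, 0, 0, 0], [0, 0, 0, 0, 0, 0], [0, 0, 0, 0, 0, 0]])

```text
t: 29.5
eef_pos: [0.61, 0.0364, 0.1059]
ee_rot: [[1.0, -0.0, 0.001], [-0.0, -1.0, 0.0], [0.001, -0.0, -1.0]]
contact_force: [1.1, -0.7, -2.1]
finger_gap: 0.041
```

Request:
send_rows(plan=[[0, 0, 3, 0, 0, 0], [0, 0, 3, 0, 0, 0], [0, 0, 2, 0, 0, 0], [0, 0, 2, 0, 0, 0], [0, 0, 1, 0, 0, 0], [0, 0, 0, 0, 0, 0], [0, 0, 0, 0, 0, 0], [0, 0, 0, 0, 0, 0]])

```text
t: 30.3
eef_pos: [0.6097, 0.0363, 0.0945]
ee_rot: [[1.0, -0.0, 0.0], [-0.0, -1.0, -0.0], [0.0, 0.0, -1.0]]
contact_force: [-0.0, -1.3, 0.2]
finger_gap: 0.0407
```

Request:
send_rows(plan=[[0, 0, 0, 0, 0, 0], [0, 0, 0, 0, 0, 0], [0, 0, 0, 0, 0, 0], [0, 0, 0, 0, 0, 0], [0, 0, -10, 0, 0, 0], [0, 0, -20, 0, 0, 0], [0, 0, -40, 0, 0, 0], [0, 0, -40, 0, 0, 0], [0, 0, 0, 0, 0, 0]], jaw=58)

```text
t: 31.2
eef_pos: [0.612, 0.0365, 0.2115]
ee_rot: [[1.0, -0.0, 0.01], [-0.0, -1.0, 0.001], [0.01, -0.001, -1.0]]
contact_force: [1.1, -0.4, 0.7]
finger_gap: 0.0577
```

Request:
send_rows(plan=[[-30, 15, 0, 0, 0, 0], [-30, 15, 0, 0, 0, 0], [-30, 15, 0, 0, 0, 0], [-30, 15, 0, 0, 0, 0], [-10, 15, 0, 0, 0, -0.111], [0, 0, 0, 0, 0, -0.111], [0, 0, 0, 0, 0, 0]], jaw=66)

```text
t: 31.9
eef_pos: [0.4793, -0.039, 0.2049]
ee_rot: [[0.976, 0.22, 0.001], [0.22, -0.976, -0.0], [0.001, 0.0, -1.0]]
contact_force: [-0.2, 0.5, -0.5]
finger_gap: 0.0661
```

```bash
python3 - <<'E'
from h import *
s=st(); p=snap('wrist','w6.png'); c=cloud(p,s); t=snap('top');ct=cloud(t)
print('wrist');blobs(c,(.3,.5),(-.3,.28),(.024,.045),50);blobs(c,(.56,.66),(-.17,.17),(.100,.135),50)
print('top');blobs(ct,(.3,.5),(-.3,.28),(.024,.045));blobs(ct,(.56,.66),(-.17,.17),(.1,.135),50);blobs(ct,(.35,.6),(.3,.45),(.06,.09),4)
rows(s,(428.5,-77,15),12.7)
E
```

```text
t 31.9 pos [ 0.4793 -0.039   0.2049] F [-0.2  0.5 -0.5] gap 0.0661
[[0.976, 0.22, 0.001], [0.22, -0.976, -0.0], [0.001, 0.0, -1.0]] [ -4.7   2.5 -11.7  75.7   0.   72.7]
wrist
n 2662 ctr [428.  -77.2] size [42.3 61.5] long-axis deg 103.2 z med/max [0.0314 0.0339]
n 3166 ctr [624.5  94.3] size [31.9 71.3] long-axis deg 118.9 z med/max [0.1094 0.1124]
n 6014 ctr [608.7  35.5] size [43.8 62.1] long-axis deg 90.2 z med/max [0.1099 0.1129]
top
n 369 ctr [638.7 103.5] size [60.1 41.7] long-axis deg 89.7 z med/max [0.1107 0.1182]
n 383 ctr [607.9  37.9] size [60.8 42.5] long-axis deg 89.7 z med/max [0.1105 0.1196]
n 26 ctr [499.3 374.1] size [11.4 10.7] long-axis deg 60.1 z med/max [0.079  0.0845]
n 23 ctr [419.1 364.4] size [10.7  9.7] long-axis deg 0.9 z med/max [0.0793 0.0861]
tool shift [-58.   25.8 189.8] rotz tool -0.0
```

The platen's first block was knocked aside, from (610,109) to about (639,102). It is still flat and inside the rim; I'll reset it after placing the third block.

Request:
send_rows(plan=[[-29, 13, 0, 0, 0, 0], [-29, 13, 20, 0, 0, 0], [0, 0, 40, 0, 0, 0], [0, 0, 40, 0, 0, 0], [0, 0, 40, 0, 0, 0], [0, 0, 30, 0, 0, 0], [0, 0, 12, 0, 0, 0], [0, 0, 7, 0, 0, 0], [0, 0, 0, 0, 0, 0], [0, 0, 0, 0, 0, 0]])

```text
t: 33.0
eef_pos: [0.43, -0.0769, 0.0166]
ee_rot: [[0.976, 0.22, 0.002], [0.22, -0.976, -0.0], [0.002, 0.001, -1.0]]
contact_force: [0.2, 0.3, 0.7]
finger_gap: 0.0659
```

Request:
send_rows(plan=[[0, 0, 0, 0, 0, 0], [0, 0, 0, 0, 0, 0], [0, 0, 0, 0, 0, 0], [0, 0, 0, 0, 0, 0], [0, 0, 0, 0, 0, 0]], jaw=20)

```text
t: 33.5
eef_pos: [0.4298, -0.077, 0.0167]
ee_rot: [[0.975, 0.22, 0.003], [0.22, -0.975, -0.0], [0.002, 0.001, -1.0]]
contact_force: [-0.8, -0.5, 6.3]
finger_gap: 0.0408
```

Request:
send_rows(plan=[[0, 0, -10, 0, 0, 0], [0, 0, -30, 0, 0, 0], [0, 0, -40, 0, 0, 0], [0, 0, -40, 0, 0, 0], [0, 0, -40, 0, 0, 0.111], [0, 0, -20, 0, 0, 0.111], [0, 0, 0, 0, 0, 0]])

```text
t: 34.2
eef_pos: [0.4303, -0.0771, 0.1989]
ee_rot: [[1.0, -0.0, 0.006], [-0.0, -1.0, -0.001], [0.006, 0.001, -1.0]]
contact_force: [0.6, 0.2, -2.4]
finger_gap: 0.0408
```

Request:
send_rows(plan=[[30, -6, 0, 0, 0, 0], [30, -6, 0, 0, 0, 0], [30, -7, 0, 0, 0, 0], [30, -7, 0, 0, 0, 0], [30, -7, 0, 0, 0, 0], [30, -6, 0, 0, 0, 0], [0, 0, 0, 0, 0, 0], [0, 0, 0, 0, 0, 0]])

```text
t: 35.0
eef_pos: [0.6081, -0.0376, 0.193]
ee_rot: [[1.0, 0.002, -0.004], [0.002, -1.0, 0.0], [-0.004, -0.0, -1.0]]
contact_force: [-0.7, 0.5, -2.3]
finger_gap: 0.0408
```

Request:
send_rows(plan=[[1, 0, 20, 0, 0, 0], [0, 0, 25, 0, 0, 0], [0, 0, 25, 0, 0, 0], [0, 0, 15, 0, 0, 0], [0, 0, 6, 0, 0, 0], [0, 0, 3, 0, 0, 0], [0, 0, 2, 0, 0, 0], [0, 0, 2, 0, 0, 0], [0, 0, 2, 0, 0, 0], [0, 0, 0, 0, 0, 0], [0, 0, 0, 0, 0, 0]])

```text
t: 36.1
eef_pos: [0.6099, -0.0377, 0.0955]
ee_rot: [[1.0, 0.0, 0.0], [0.0, -1.0, -0.0], [0.0, 0.0, -1.0]]
contact_force: [0.2, -1.1, -1.6]
finger_gap: 0.0406
```

Request:
send_rows(plan=[[0, 0, 2, 0, 0, 0], [0, 0, 2, 0, 0, 0], [0, 0, 2, 0, 0, 0], [0, 0, 1, 0, 0, 0], [0, 0, 0, 0, 0, 0], [0, 0, 0, 0, 0, 0], [0, 0, 0, 0, 0, 0]])

```text
t: 36.8
eef_pos: [0.61, -0.0378, 0.0885]
ee_rot: [[1.0, 0.0, 0.001], [0.0, -1.0, 0.0], [0.001, -0.0, -1.0]]
contact_force: [1.1, -0.0, -0.4]
finger_gap: 0.0408
```

Supported. Releasing, rising, and looking at the platen.

Request:
send_rows(plan=[[0, 0, 0, 0, 0, 0], [0, 0, 0, 0, 0, 0], [0, 0, 0, 0, 0, 0], [0, 0, 0, 0, 0, 0], [0, 0, -10, 0, 0, 0], [0, 0, -20, 0, 0, 0], [0, 0, -40, 0, 0, 0], [0, 0, -40, 0, 0, 0], [0, 0, 0, 0, 0, 0]], jaw=58)

```text
t: 37.7
eef_pos: [0.6122, -0.0379, 0.2055]
ee_rot: [[1.0, -0.0, 0.01], [-0.0, -1.0, -0.001], [0.01, 0.001, -1.0]]
contact_force: [1.4, 1.0, 0.3]
finger_gap: 0.058
```

Request:
send_rows(plan=[[0, -25, 0, 0, 0, 0], [0, -25, 0, 0, 0, 0], [0, -25, 0, 0, 0, 0], [0, 0, 0, 0, 0, 0], [0, 0, 0, 0, 0, 0]])

```text
t: 38.2
eef_pos: [0.6097, 0.0375, 0.1984]
ee_rot: [[1.0, 0.001, -0.0], [0.001, -1.0, -0.0], [-0.0, 0.0, -1.0]]
contact_force: [0.3, 0.4, 0.4]
finger_gap: 0.058
```

```bash
python3 - <<'E'
from h import *
s=st(); p=snap('wrist','w7.png'); c=cloud(p,s); t=snap('top','t7.png');ct=cloud(t)
print('wrist');blobs(c,(.56,.68),(-.17,.17),(.098,.135),50)
print('top');blobs(ct,(.3,.5),(-.3,.28),(.024,.045));blobs(ct,(.56,.68),(-.17,.17),(.095,.135),50);blobs(ct,(.35,.6),(.3,.45),(.06,.09),4)
E
```

```text
t 38.2 pos [0.6097 0.0375 0.1984] F [0.3 0.4 0.4] gap 0.058
[[1.0, 0.001, -0.0], [0.001, -1.0, -0.0], [-0.0, 0.0, -1.0]] [ 3.5 16.7  4.4 77.7 -0.  93.5]
wrist
n 5884 ctr [640.6 102.3] size [62.  42.2] long-axis deg 88.9 z med/max [0.1034 0.106 ]
n 4634 ctr [609.1  35.8] size [42.2 61.8] long-axis deg 90.1 z med/max [0.1033 0.1057]
n 3751 ctr [609.4 -37.9] size [62.1 42. ] long-axis deg 90.0 z med/max [0.1032 0.1057]
top
n 222 ctr [607.7 -48.7] size [34.6 41.1] long-axis deg 178.5 z med/max [0.1038 0.1121]
n 23 ctr [499.6 374.4] size [ 8.5 11.4] long-axis deg 91.2 z med/max [0.0799 0.0864]
n 24 ctr [419.1 363.9] size [10.4 10.7] long-axis deg 174.7 z med/max [0.0798 0.0864]
```

View pics/w7.png

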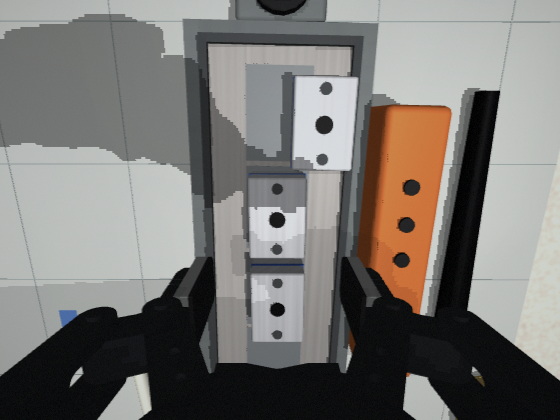

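The wrist view shows the knocked block (px 325,123) up against the far rim, and the other two centred at (277,220) and (277,305). I'll grip it high, lift it and put it back on its mark.

Request:
send_rows(plan=[[10, -22, 0, 0, 0, 0], [10, -22, 0, 0, 0, 0], [11, -21, 0, 0, 0, 0], [0, 0, 0, 0, 0, 0], [0, 0, 0, 0, 0, 0], [0, 0, 0, 0, 0, 0]], jaw=56)

```text
t: 38.9
eef_pos: [0.6405, 0.101, 0.1983]
ee_rot: [[1.0, -0.001, -0.0], [-0.001, -1.0, -0.0], [-0.0, 0.0, -1.0]]
contact_force: [-0.5, 0.8, 0.2]
finger_gap: 0.0558
```

Request:
send_rows(plan=[[0, 0, 25, 0, 0, 0], [0, 0, 25, 0, 0, 0], [0, 0, 25, 0, 0, 0], [0, 0, 15, 0, 0, 0], [0, 0, 8, 0, 0, 0], [0, 0, 4, 0, 0, 0], [0, 0, 2, 0, 0, 0], [0, 0, 0, 0, 0, 0], [0, 0, 0, 0, 0, 0]])

```text
t: 39.8
eef_pos: [0.6413, 0.1022, 0.0953]
ee_rot: [[1.0, -0.0, 0.001], [-0.0, -1.0, 0.0], [0.001, -0.0, -1.0]]
contact_force: [-0.6, 0.0, 0.5]
finger_gap: 0.0563
```

Request:
send_rows(plan=[[0, 0, 3, 0, 0, 0], [0, 0, 1, 0, 0, 0], [0, 0, 0, 0, 0, 0]])

```text
t: 40.1
eef_pos: [0.6406, 0.1023, 0.0901]
ee_rot: [[1.0, 0.0, -0.0], [0.0, -1.0, -0.0], [-0.0, 0.0, -1.0]]
contact_force: [-0.7, -0.4, 0.1]
finger_gap: 0.0561
```

Request:
send_rows(plan=[[0, 0, 0, 0, 0, 0], [0, 0, 0, 0, 0, 0], [0, 0, 0, 0, 0, 0], [0, 0, 0, 0, 0, 0], [0, 0, 0, 0, 0, 0]], jaw=20)

```text
t: 40.6
eef_pos: [0.6408, 0.1023, 0.0904]
ee_rot: [[1.0, 0.0, 0.0], [0.0, -1.0, 0.0], [0.0, -0.0, -1.0]]
contact_force: [-0.2, 0.2, 0.0]
finger_gap: 0.0407
```

Request:
send_rows(plan=[[0, 0, -5, 0, 0, 0], [0, 0, -5, 0, 0, 0], [0, 0, -5, 0, 0, 0], [0, 0, -10, 0, 0, 0], [0, 0, -10, 0, 0, 0], [0, 0, 0, 0, 0, 0]])

```text
t: 41.2
eef_pos: [0.6418, 0.1024, 0.1277]
ee_rot: [[1.0, -0.0, 0.003], [-0.0, -1.0, 0.001], [0.003, -0.001, -1.0]]
contact_force: [0.8, -0.7, -3.0]
finger_gap: 0.0407
```

Request:
send_rows(plan=[[-16, -4, 0, 0, 0, 0], [-16, -4, 0, 0, 0, 0], [0, 0, 10, 0, 0, 0], [0, 0, 10, 0, 0, 0], [0, 0, 5, 0, 0, 0], [0, 0, 4, 0, 0, 0], [0, 0, 3, 0, 0, 0], [0, 0, 2, 0, 0, 0], [0, 0, 0, 0, 0, 0], [0, 0, 0, 0, 0, 0]])

```text
t: 42.2
eef_pos: [0.609, 0.1101, 0.0916]
ee_rot: [[1.0, -0.0, 0.0], [-0.0, -1.0, -0.0], [0.0, 0.0, -1.0]]
contact_force: [-0.8, -1.3, -0.3]
finger_gap: 0.0409
```

Request:
send_rows(plan=[[0, 0, 0, 0, 0, 0], [0, 0, 0, 0, 0, 0], [0, 0, 0, 0, 0, 0], [0, 0, 0, 0, 0, 0], [0, 0, -10, 0, 0, 0], [0, 0, -20, 0, 0, 0], [0, 0, -40, 0, 0, 0], [0, 0, -40, 0, 0, 0], [0, 0, 0, 0, 0, 0]], jaw=58)

```text
t: 43.1
eef_pos: [0.6112, 0.1107, 0.2086]
ee_rot: [[1.0, 0.0, 0.01], [0.0, -1.0, 0.002], [0.01, -0.002, -1.0]]
contact_force: [0.9, -0.6, 0.5]
finger_gap: 0.0582
```

Request:
send_rows(plan=[[-15, 35, 0, 0, 0, 0], [-15, 35, 0, 0, 0, 0], [-15, 35, 0, 0, 0, 0], [-15, 35, 0, 0, 0, 0], [-15, 35, 0, 0, 0, 0], [-15, 35, 0, 0, 0, 0], [-15, 35, 0, 0, 0, 0], [0, 35, 0, 0, 0, 0], [0, 35, 0, 0, 0, 0], [0, 0, 0, 0, 0, 0], [0, 0, 0, 0, 0, 0]], jaw=0)

```text
t: 44.2
eef_pos: [0.5035, -0.2053, 0.2013]
ee_rot: [[1.0, -0.002, -0.0], [-0.002, -1.0, 0.0], [-0.0, -0.0, -1.0]]
contact_force: [-0.1, -1.5, -0.1]
finger_gap: 0.0001
```

```bash
python3 - <<'E'
from h import *
s=st(); p=snap('wrist','w8.png'); c=cloud(p,s); t=snap('top','t8.png');ct=cloud(t)
print('top');blobs(ct,(.3,.5),(-.3,.28),(.024,.045));blobs(ct,(.56,.68),(-.17,.17),(.095,.135),50)
print('wrench');blobs(ct,(.3,.65),(-.42,-.1),(.095,.13),20);blobs(c,(.3,.65),(-.42,-.1),(.095,.125),50)
find(['nut_axis','wrench_grip'],t);find(['nut_axis','wrench_grip'],p)
E
```

```text
t 44.2 pos [ 0.5035 -0.2053  0.2013] F [-0.1 -1.5 -0.1] gap 0.0001
[[1.0, -0.002, -0.0], [-0.002, -1.0, 0.0], [-0.0, -0.0, -1.0]] [-22.2   9.4  -4.5  76.1   0.   67.9]
top
n 387 ctr [607.9 111.9] size [61.1 43. ] long-axis deg 89.5 z med/max [0.104  0.1132]
n 390 ctr [608.3  38.1] size [61.  43.4] long-axis deg 89.5 z med/max [0.1039 0.1123]
n 378 ctr [608.  -35.6] size [60.7 41.3] long-axis deg 88.7 z med/max [0.1041 0.1127]
wrench
n 201 ctr [ 586.1 -211. ] size [37. 46.] long-axis deg 140.6 z med/max [0.1116 0.12  ]
n 4989 ctr [ 563.  -225.5] size [90.3 45.5] long-axis deg 25.2 z med/max [0.1108 0.1136]
nut_axis 0.49 [ 0.5836 -0.2146  0.1011] {}
nut_axis 0.76 [ 0.5832 -0.2134  0.0992] {}
```

The blocks are now at y = 111, 37 and -37, flat, with their tops at 104 mm (platen sunk about 18 mm). Next is the wrench: approach its counter-clockwise side with the fingers closed.

Request:
send_rows(plan=[[-1, 35, 0, 0, 0, 0], [-1, 35, 0, 0, 0, 0], [-1, 35, 0, 0, 0, 0], [-3, 33, 0, 0, 0, 0], [0, 0, 0, 0, 0, -0.142], [0, 0, 0, 0, 0, -0.142], [0, 0, 0, 0, 0, -0.142], [0, 0, 0, 0, 0, -0.142], [0, 0, 0, 0, 0, -0.142], [0, 0, 0, 0, 0, 0], [0, 0, 0, 0, 0, 0]])

```text
t: 45.6
eef_pos: [0.498, -0.3423, 0.2013]
ee_rot: [[0.76, 0.65, -0.0], [0.65, -0.76, 0.0], [0.0, -0.0, -1.0]]
contact_force: [0.8, 0.1, 0.3]
finger_gap: 0.0
```

```bash
python3 - <<'E'
from h import *
s=st(); p=snap('wrist','w9.png'); c=cloud(p,s); t=snap('top','t9.png');ct=cloud(t)
blobs(ct,(.3,.65),(-.42,-.1),(.095,.125),20);blobs(c,(.3,.65),(-.42,-.1),(.095,.125),50)
find(['wrench_grip'],t);find(['wrench_grip'],p)
rows(s,(497.6,-342.3,88),40.8)
E
```

```text
t 45.6 pos [ 0.498  -0.3423  0.2013] F [0.8 0.1 0.3] gap 0.0
[[0.76, 0.65, -0.0], [0.65, -0.76, 0.0], [0.0, -0.0, -1.0]] [-34.5  16.    3.8  77.8   0.   15. ]
n 836 ctr [ 514.5 -274.1] size [227.4  46.9] long-axis deg 41.2 z med/max [0.1099 0.123 ]
n 12020 ctr [ 514.7 -276.3] size [227.   45.5] long-axis deg 40.9 z med/max [0.11   0.1138]
wrench_grip 0.91 [ 0.4682 -0.3075  0.102 ] {}
wrench_grip 0.94 [ 0.4642 -0.3059  0.1024] {}
tool shift [ -0.3  -0.2 113.3] rotz tool -0.005
```

View pics/w9.png

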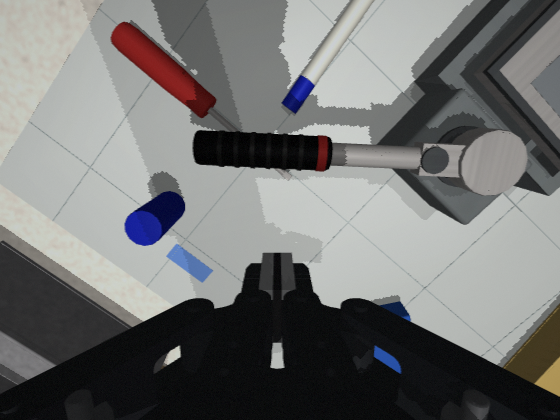

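The wrist view shows the handle level at px (195–330,150), parallel to the tool x axis, with the nut at (490,160). The closed fingers are on its counter-clockwise side with clear bench below. Descending, then approaching.

Request:
send_rows(plan=[[0, 0, 30, 0, 0, 0], [0, 0, 30, 0, 0, 0], [0, 0, 30, 0, 0, 0], [0, 0, 23, 0, 0, 0], [0, 0, 0, 0, 0, 0], [0, -6, 0, 0, 0, 0], [0, -5, 0, 0, 0, 0], [0, -3, 0, 0, 0, 0], [0, -2, 0, 0, 0, 0], [0, 0, 0, 0, 0, 0]])

```text
t: 46.8
eef_pos: [0.4875, -0.3306, 0.0892]
ee_rot: [[0.758, 0.652, 0.001], [0.652, -0.758, -0.001], [0.0, 0.001, -1.0]]
contact_force: [-0.2, -0.3, -0.6]
finger_gap: 0.0002
```

Request:
send_rows(plan=[[-1, -7.5, 0, 0, 0, 0.05], [-1, -7.5, 0, 0, 0, 0.05], [-1, -7.5, 0, 0, 0, 0.05], [-1, -7.5, 0, 0, 0, 0.05], [-1, -7.5, 0, 0, 0, 0.05], [-1, -7.5, 0, 0, 0, 0.05]])

```text
t: 47.4
eef_pos: [0.4583, -0.2974, 0.0889]
ee_rot: [[0.918, 0.396, 0.002], [0.396, -0.918, -0.002], [0.001, 0.003, -1.0]]
contact_force: [3.2, -2.2, -1.4]
finger_gap: -0.0001
```

Request:
send_rows(plan=[[-1, -7.5, 0, 0, 0, 0.05], [-1, -7.5, 0, 0, 0, 0.05], [-1, -7.5, 0, 0, 0, 0.05], [-1, -7.5, 0, 0, 0, 0.05], [-1, -7.5, 0, 0, 0, 0.05], [-1, -7.5, 0, 0, 0, 0.05], [-1, -7.5, 0, 0, 0, 0.05]])

```text
t: 48.1
eef_pos: [0.4381, -0.2487, 0.0888]
ee_rot: [[0.998, 0.057, 0.001], [0.057, -0.998, -0.002], [0.001, 0.002, -1.0]]
contact_force: [1.1, -3.3, -1.3]
finger_gap: -0.0001
```

Request:
send_rows(plan=[[-1, -7.5, 0, 0, 0, 0.05], [-1, -7.5, 0, 0, 0, 0.05], [0, 0, 0, 0, 0, 0]])

```text
t: 48.4
eef_pos: [0.4353, -0.2329, 0.0888]
ee_rot: [[0.999, -0.04, 0.001], [-0.04, -0.999, -0.001], [0.001, 0.001, -1.0]]
contact_force: [-0.3, -1.2, 0.6]
finger_gap: -0.0001
```

Request:
send_rows(plan=[[-1, -7.5, 0, 0, 0, 0.05], [-1, -7.5, 0, 0, 0, 0.05], [-1, -7.5, 0, 0, 0, 0.05]])

```text
t: 48.7
eef_pos: [0.434, -0.2139, 0.089]
ee_rot: [[0.981, -0.192, -0.001], [-0.192, -0.981, -0.009], [0.001, 0.009, -1.0]]
contact_force: [-2.0, -15.5, -1.6]
finger_gap: -0.0001
```

Request:
send_rows(plan=[[-1, -7.5, 0, 0, 0, 0.05], [-1, -7.5, 0, 0, 0, 0.05]])

```text
t: 48.9
eef_pos: [0.4351, -0.1997, 0.089]
ee_rot: [[0.957, -0.289, -0.001], [-0.289, -0.957, -0.011], [0.002, 0.011, -1.0]]
contact_force: [-2.7, -20.0, -1.5]
finger_gap: -0.0
```

Request:
send_rows(plan=[[0, -3, 0, 0, 0, 0.02], [0, -3, 0, 0, 0, 0.02], [0, 0, 0, 0, 0, 0]])

```text
t: 49.2
eef_pos: [0.436, -0.1943, 0.0889]
ee_rot: [[0.945, -0.326, -0.003], [-0.326, -0.945, -0.011], [0.001, 0.012, -1.0]]
contact_force: [-6.5, -19.6, 0.0]
finger_gap: 0.0
```

```bash
python3 - <<'E'
from h import *
s=st(); t=snap('top','t10.png'); im=cv2.imread('pics/t10.png')[150:300,180:440]; cv2.imwrite('pics/t10c.png',cv2.resize(im,None,fx=3,fy=3,interpolation=cv2.INTER_CUBIC))
a=snap('scene','s10.png'); im=cv2.imread('pics/s10.png')[130:290,120:380]; cv2.imwrite('pics/s10c.png',cv2.resize(im,None,fx=3,fy=3,interpolation=cv2.INTER_CUBIC))
E
```

```text
t 49.2 pos [ 0.436  -0.1943  0.0889] F [ -6.5 -19.6   0. ] gap 0.0
[[0.945, -0.326, -0.003], [-0.326, -0.945, -0.011], [0.001, 0.012, -1.0]] [-23.6   4.6 -24.3  61.   -0.7  85.4]
```

View pics/t10c.png

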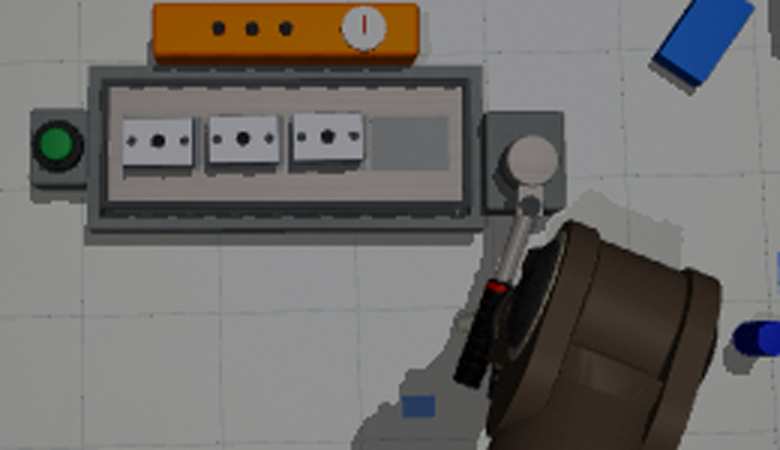

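The crop shows the three blocks side by side on the platen. The wrench has broken over: the stub runs nut (532,158) to hinge (530,205), and the bar to (468,380), about 17° ≈ 0.3 rad. Backing off slowly.

Request:
send_rows(plan=[[0, 3, 0, 0, 0, -0.02], [0, 4, 0, 0, 0, -0.03], [0, 5, 0, 0, 0, -0.035], [1, 5, 0, 0, 0, -0.035], [1, 5, 0, 0, 0, -0.035], [1, 5, 0, 0, 0, -0.035], [1, 7, 0, 0, 0, -0.05], [0, 8, 0, 0, 0, 0], [0, 10, 0, 0, 0, 0], [0, 15, 0, 0, 0, 0], [0, 0, 0, 0, 0, 0]])

```text
t: 50.4
eef_pos: [0.4302, -0.2577, 0.0883]
ee_rot: [[0.996, -0.091, 0.0], [-0.091, -0.996, -0.0], [0.0, 0.0, -1.0]]
contact_force: [-0.7, -0.9, 0.4]
finger_gap: 0.0001
```

Request:
send_rows(plan=[[0, 0, -30, 0, 0, 0], [0, 0, -40, 0, 0, 0], [0, 0, -40, 0, 0, 0], [0, 0, -20, 0, 0, 0], [0, 40, 0, 0, 0, 0], [0, 40, 0, 0, 0, 0], [0, 0, 0, 0, 0, 0]])

```text
t: 51.1
eef_pos: [0.4227, -0.3391, 0.2179]
ee_rot: [[0.996, -0.093, -0.0], [-0.093, -0.996, -0.001], [-0.0, 0.001, -1.0]]
contact_force: [0.3, -0.3, -0.2]
finger_gap: 0.0001
```

```bash
python3 - <<'E'
from h import *
s=st(); t=snap('top','t11.png'); im=cv2.imread('pics/t11.png')[150:300,180:440]; cv2.imwrite('pics/t11c.png',cv2.resize(im,None,fx=3,fy=3,interpolation=cv2.INTER_CUBIC))
ct=cloud(t); blobs(ct,(.3,.65),(-.3,-.1),(.095,.125),20);blobs(ct,(.56,.68),(-.17,.17),(.095,.135),50)
find(['start_top'],t,pmin=.3);blobs(ct,(.55,.67),(.17,.25),(.069,.09),5)
E
```

```text
t 51.1 pos [ 0.4227 -0.3391  0.2179] F [ 0.3 -0.3 -0.2] gap 0.0001
[[0.996, -0.093, -0.0], [-0.093, -0.996, -0.001], [-0.0, 0.001, -1.0]] [-38.7   9.1  -2.8  78.1  -0.   56.6]
n 831 ctr [ 491.8 -210.9] size [ 43.9 225.9] long-axis deg 178.6 z med/max [0.11   0.1215]
n 390 ctr [607.6 111.9] size [61.1 42.4] long-axis deg 88.7 z med/max [0.104  0.1127]
n 386 ctr [608.3  38.1] size [60.8 42.8] long-axis deg 89.3 z med/max [0.1041 0.1159]
n 378 ctr [608.1 -35.8] size [61.1 40.8] long-axis deg 89.1 z med/max [0.104  0.1142]
start_top 0.47 [0.607  0.2081 0.075 ] {}
n 83 ctr [610.4 207.1] size [26.2 27.6] long-axis deg 165.2 z med/max [0.0729 0.08  ]
```

View pics/t11c.png

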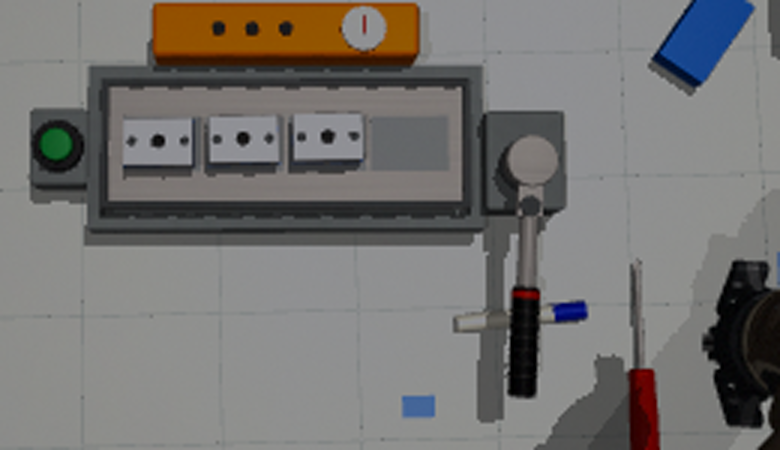

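The wrench is straight again and the nut seated: bar at 178.6°, turned about 0.74 rad. The blocks haven't moved. On to the button.

Request:
send_rows(plan=[[0, 0, 0, 0, 0, -0.093], [13, -39, 0, 0, 0, 0], [13, -39, 0, 0, 0, 0], [13, -39, 0, 0, 0, 0], [13, -39, 0, 0, 0, 0], [13, -39, 0, 0, 0, 0], [13, -39, 0, 0, 0, 0], [13, -39, 0, 0, 0, 0], [13, -39, 0, 0, 0, 0], [13, -39, 0, 0, 0, 0], [0, 0, 0, 0, 0, 0]])

```text
t: 52.3
eef_pos: [0.5393, 0.0205, 0.218]
ee_rot: [[1.0, 0.01, -0.0], [0.01, -1.0, 0.002], [-0.0, -0.002, -1.0]]
contact_force: [0.2, -1.2, 0.1]
finger_gap: 0.0002
```

Request:
send_rows(plan=[[14, -39, 0, 0, 0, 0], [14, -39, 0, 0, 0, 0], [14, -39, 0, 0, 0, 0], [14, -39, 0, 0, 0, 0], [14, -38, 0, 0, 0, 0], [0, 0, 0, 0, 0, 0], [0, 0, 0, 0, 0, 0]])

```text
t: 53.0
eef_pos: [0.6076, 0.2106, 0.2177]
ee_rot: [[1.0, 0.005, -0.001], [0.005, -1.0, -0.001], [-0.001, 0.001, -1.0]]
contact_force: [-0.3, -0.7, 0.2]
finger_gap: 0.0001
```

```bash
python3 - <<'E'
from h import *
s=st(); p=snap('wrist','w12.png'); c=cloud(p,s)
im=p['image'].astype(int); g=(im[...,1]>im[...,0]+40)&(im[...,1]>im[...,2]+25); P=c[g]; P=P[np.isfinite(P[:,0])]
print('green',g.sum(),np.round(np.median(P,0),4)); find(['start_top'],p)
rows(s,(610,207,90),0)
E
```

```text
t 53.0 pos [0.6076 0.2106 0.2177] F [-0.3 -0.7  0.2] gap 0.0001
[[1.0, 0.005, -0.001], [0.005, -1.0, -0.001], [-0.001, 0.001, -1.0]] [ 19.1  20.5  11.9  81.6  -0.  108.8]
green 788 [0.6126 0.2043 0.0714]
start_top 0.88 [0.6122 0.2033 0.0737] {}
tool shift [  2.5   3.6 127.7] rotz tool 0.005
```

Request:
send_rows(plan=[[3, 4, 30, 0, 0, 0], [0, 0, 35, 0, 0, 0], [0, 0, 35, 0, 0, 0], [0, 0, 20, 0, 0, 0], [0, 0, 10, 0, 0, 0], [0, 0, 0, 0, 0, 0], [0, 0, 0, 0, 0, 0]])

```text
t: 53.8
eef_pos: [0.612, 0.2053, 0.0898]
ee_rot: [[1.0, 0.002, 0.002], [0.002, -1.0, 0.001], [0.002, -0.001, -1.0]]
contact_force: [0.0, 0.0, 0.0]
finger_gap: 0.0
```

Request:
send_rows(plan=[[0, 0, 3, 0, 0, 0], [0, 0, 2, 0, 0, 0], [0, 0, 2, 0, 0, 0], [0, 0, 1, 0, 0, 0], [0, 0, 1, 0, 0, 0], [0, 0, 1, 0, 0, 0], [0, 0, 0, 0, 0, 0]])

```text
t: 54.5
eef_pos: [0.6115, 0.2058, 0.0784]
ee_rot: [[1.0, 0.003, 0.0], [0.003, -1.0, 0.0], [0.0, -0.0, -1.0]]
contact_force: [0.2, -0.9, 2.5]
finger_gap: -0.0003
```

Request:
send_rows(plan=[[0, 0, 1, 0, 0, 0], [0, 0, 1, 0, 0, 0], [0, 0, 1, 0, 0, 0], [0, 0, 1, 0, 0, 0], [0, 0, 0, 0, 0, 0]])

```text
t: 55.0
eef_pos: [0.6115, 0.2058, 0.0744]
ee_rot: [[1.0, 0.003, 0.0], [0.003, -1.0, 0.0], [0.0, -0.0, -1.0]]
contact_force: [-0.9, -0.0, 4.9]
finger_gap: 0.0003
```

Request:
send_rows(plan=[[0, 0, 1, 0, 0, 0], [0, 0, 0, 0, 0, 0]])

```text
t: 55.2
eef_pos: [0.6115, 0.2058, 0.074]
ee_rot: [[1.0, 0.003, 0.001], [0.003, -1.0, 0.0], [0.001, -0.0, -1.0]]
contact_force: [-2.7, -0.3, 8.1]
finger_gap: -0.0001
```

Request:
send_rows(plan=[[0, 0, 1, 0, 0, 0], [0, 0, 0.5, 0, 0, 0], [0, 0, 0, 0, 0, 0], [0, 0, 0, 0, 0, 0]])

```text
t: 55.6
eef_pos: [0.6116, 0.2058, 0.0739]
ee_rot: [[1.0, 0.003, 0.002], [0.003, -1.0, 0.001], [0.002, -0.001, -1.0]]
contact_force: [-6.0, -0.4, 15.4]
finger_gap: -0.0002
```

Request:
send_rows(plan=[[0, 0, -3, 0, 0, 0], [0, 0, -5, 0, 0, 0], [0, 0, -10, 0, 0, 0], [0, 0, -30, 0, 0, 0], [0, 0, -40, 0, 0, 0], [0, 0, -40, 0, 0, 0], [-40, 0, 0, 0, 0, 0], [-40, 0, 0, 0, 0, 0], [-40, 0, 0, 0, 0, 0], [-40, 0, 0, 0, 0, 0], [-40, 0, 0, 0, 0, 0], [0, 0, 0, 0, 0, 0]])

```text
t: 56.8
eef_pos: [0.4074, 0.2044, 0.2003]
ee_rot: [[1.0, 0.005, -0.001], [0.005, -1.0, -0.0], [-0.001, 0.0, -1.0]]
contact_force: [0.5, 0.2, -0.3]
finger_gap: -0.0001
```

```bash
python3 - <<'E'
from h import *
s=st(); t=snap('top','t13.png');ct=cloud(t);a=snap('scene')
blobs(ct,(.3,.65),(-.3,-.1),(.095,.125),20);blobs(ct,(.56,.68),(-.17,.17),(.095,.135),50);blobs(ct,(.35,.6),(.3,.45),(.06,.09),4);blobs(ct,(.55,.67),(.17,.25),(.069,.09),5)
find(['wax_tube','carton','case','bracelet','marker','file','mandrel'],t,1)
find(['sprue1_center'],a)
E
```

```text
t 56.8 pos [0.4074 0.2044 0.2003] F [ 0.5  0.2 -0.3] gap -0.0001
[[1.0, 0.005, -0.001], [0.005, -1.0, -0.0], [-0.001, 0.0, -1.0]] [ 26.6  -0.  -14.9  75.2   0.  116.4]
n 833 ctr [ 491.6 -210.9] size [ 44.1 225.4] long-axis deg 178.9 z med/max [0.1101 0.119 ]
n 393 ctr [607.6 111.9] size [61.2 42.8] long-axis deg 89.3 z med/max [0.1041 0.1117]
n 384 ctr [608.4  38. ] size [42.7 61.5] long-axis deg 90.4 z med/max [0.104  0.1121]
n 378 ctr [607.9 -35.7] size [60.8 40.9] long-axis deg 89.3 z med/max [0.1043 0.1135]
n 24 ctr [499.7 374.2] size [11.6  8.5] long-axis deg 88.1 z med/max [0.0783 0.0841]
n 88 ctr [611.8 207.9] size [25.6 30.5] long-axis deg 90.8 z med/max [0.0728 0.0809]
wax_tube 0.61 [ 4.252e-01 -4.292e-01 -1.000e-04] {}
carton 0.67 [ 7.121e-01 -3.958e-01  5.000e-04] {}
bracelet 0.71 [0.6108 0.3898 0.0008] {}
marker 0.78 [ 0.4525 -0.2137 -0.0033] {}
file 0.88 [ 0.4027 -0.3236  0.0005] {}
mandrel 0.77 [ 0.8005  0.0061 -0.0011] {}
sprue1_center 0.75 [0.5025 0.3729 0.0446] {}
sprue1_center 0.32 [ 0.7217  0.35   -0.001 ] {}
```

View pics/t13.png

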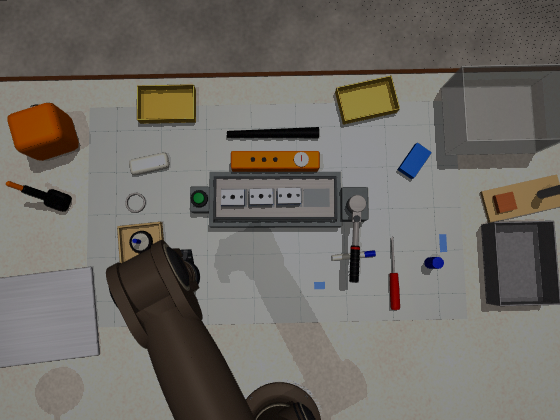

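The final top view shows everything in place, but the arm hides the second sprue. I'll move aside and check it before handing in.

Request:
send_rows(plan=[[0, 40, 0, 0, 0, 0], [0, 40, 0, 0, 0, 0], [0, 40, 0, 0, 0, 0], [0, 40, 0, 0, 0, 0], [0, 40, 0, 0, 0, 0], [0, 0, 0, 0, 0, 0], [0, 0, 0, 0, 0, 0]])

```text
t: 58.0
eef_pos: [0.4122, 0.0043, 0.1997]
ee_rot: [[1.0, 0.0, -0.0], [0.0, -1.0, 0.0], [-0.0, -0.0, -1.0]]
contact_force: [0.6, -0.5, 0.4]
finger_gap: -0.0001
```

```bash
python3 - <<'E'
from h import *
t=snap('top');ct=cloud(t)
print('rods');blobs(ct,(.35,.6),(.3,.45),(.06,.09),4);print('blocks');blobs(ct,(.56,.68),(-.17,.17),(.095,.135),50)
find(['case'],t,1)
m=blobs(ct,(.35,.6),(.3,.45),(.06,.09),4)
order.close_job(); print('closed')
E
```

```text
rods
n 24 ctr [499.5 374.4] size [11.6 11.1] long-axis deg 55.5 z med/max [0.079  0.0845]
n 25 ctr [419.  364.4] size [11.4 10.7] long-axis deg 84.6 z med/max [0.079 0.084]
blocks
n 393 ctr [607.6 111.9] size [61.4 42.6] long-axis deg 88.8 z med/max [0.1039 0.113 ]
n 388 ctr [608.5  38.2] size [60.7 43.8] long-axis deg 88.8 z med/max [0.1038 0.1116]
n 378 ctr [608.  -35.8] size [61. 41.] long-axis deg 88.9 z med/max [0.104  0.1123]
case 0.69 [ 0.7183  0.3514 -0.002 ] {}
n 24 ctr [499.5 374.4] size [11.6 11.1] long-axis deg 55.5 z med/max [0.079  0.0845]
n 25 ctr [419.  364.4] size [11.4 10.7] long-axis deg 84.6 z med/max [0.079 0.084]
the job is handed in; nothing more can be done
closed
```

The job is done in the order asked and handed in at about 58 s, with the arm clear of everything.

- **Sprue bases:** both stand upright in the pine tray, with their rod tops about 79–80 mm above the table, as they should be.
- **Mould blocks:** three of the four were present. They lie flat on the platen inside the rim, on the marks at y ≈ 111, 37 and -37 mm. Their tops are level, and the platen has sunk about 18 mm of its 55 mm. The first block was knocked to the far rim partway through; I lifted it and put it back on its mark before touching the wrench.
- **Wrench:** the nut turned about 0.74 rad until it seated. The wrench broke over about 0.3 rad at roughly 20 N, then sprang straight when I backed off.
- **Start button:** pressed until it stopped moving (15 N at the stop), then released.
- **Bystanders:** all are within a few mm of their starting positions. The exception is the mandrel, whose estimated y ranged from -4 to 6 mm between pictures; nothing touched it, so I take that as detector error.

No check failed. The joint readings (platen, nut, wrench, button) are inferred from images and forces, not read directly.

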